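# Change over the bottle shaker, close its cover and start it with the key

### The job

Change over the bottle shaker: stand every finished, blue-capped bottle from its carrier upright in the white tray and every new, red-capped bottle from the grey tray upright in a carrier cell of its own, then slide the clear cover into its grooves, fully home against the stops. Only then turn the key clockwise from OFF past RUN all the way to START, hold it there about a second and let it spring back to RUN, where it stays. Leave the other things on the bench where they are.

Things in the scene. Friction and masses are not known exactly. Their poses are not given: they have to be found in the camera images.
- shaker: white benchtop bottle shaker, fixed. Origin on the bench under the centre of its aluminium bottle carrier; z up, +x from its control console to the carrier, +y out of the open end of the cover's grooves. Console: x -215 to -110, y -95 to 95, top at z = 125 mm; on it the key, and at x = -188 an emergency stop (y = -72) and a speed knob (y = 62), 23 mm tall or less
- carrier (a point): centre of the carrier's floor, 66 mm above shaker's origin, same axes. Four open cells, centres at x = +-36, y = +-38 mm, each 68 x 74 mm; dividers and end walls (y = +-76 to 82) 39 mm high, side walls (x = +-70 to 76) 44 mm high above this floor; above the sides run the cover's grooves on corner posts, open (140 mm) between them
- grooves (a point): middle of the two grooves for the sliding cover, level with the top of their ledges: 170 mm above shaker's origin, same axes; grooves run along y. Ledges at x = +-70 to 94 mm, 6 mm thick, y = -84 to 100. Lips over them: inner edges x = +-70, z = 10 to 16 mm, y = -84 to only 78. Groove side walls at x = +-85 (170 mm apart). Stops at y = -80, on both sides
- groove_mouth (a point): where the lips begin, at x = 0, y = 78, z = 170 mm of shaker, same axes. From here outwards (+y) the ledges stick out another 22 mm, open above, between side walls that flare outwards by 4 mm: a cover set level here slides towards -y in under the lips
- key_grip (a point): middle of the key's black head, on the console at x = -160, y = -5, z = 157 mm of shaker. Turns with the key about its vertical axis. Head upright: 30 mm wide along this point's x, 10 mm thick along its y, 28 mm tall (14 mm above and below this point), white bar on its pointing end (+x). Under it a 20 mm lock, 9 mm lower, and a 30 mm steel collar, 12 mm lower
- key_lock (a joint): first part of the key's turn, clockwise seen from above: 0 = OFF (white dot, key pointing along the shaker's +x), 0.70 rad = RUN (green dot, end stop). Stiff (0.06 N m), stays where it is left
- key_head (a joint): second part of the key's turn, added to the first: 0 = at rest (OFF to RUN), 0.50 rad = START (orange dot, end stop; 1.20 rad from OFF in all). A preloaded spring (0.12 N m at 0, 0.20 at 0.5) holds it at 0 and brings it back when the key is let go. Turned from OFF, the lock turns first as far as RUN, only then this begins
- cover: loose clear cover plate with orange edges, 164 (its x) x 158 (its y) x 6 mm, about 0.26 kg, lying flat; origin at the centre of its underside, z up. In the middle on top a black upright grip bar 70 mm long (x), 12 mm thick (y), up to 46 mm above the origin. Fully home: origin at x = 0, y = -1, z = 0 mm of grooves, against the stops, rear edge flush with the lip ends; either way round fits
- new_tray: grey low tray with the new samples, fixed: 180 x 180 mm, rim 16 mm high, walls 5 mm; origin under its centre, floor 5 mm above it
- done_tray: white low tray for finished samples, empty at the start, fixed: 180 x 180 mm, rim 16 mm high, walls 5 mm; origin under its centre, floor 5 mm above it
- red1: new sample: closed white plastic bottle with a red screw cap, loose, about 0.16 kg, 97 mm tall: body 50 mm across up to 60 mm, cap 44 mm across from 68 to 97 mm; origin at the centre of its underside, z up its axis. Three or four of red1 to red4 are there, standing in the grey tray
- blue1: finished sample from the last run: bottle as red1 but with a blue cap. One to three of blue1 to blue4 are there, standing in cells of the carrier
- red2: new sample, as red1
- red3: new sample, as red1
- red4: new sample, as red1
- blue2: finished sample, as blue1
- blue3: finished sample, as blue1
- blue4: finished sample, as blue1
- marker: white marker pen with a blue cap, lying, 17 mm thick, 130 mm long; a bystander
- dish_stack: stack of culture dishes, 92 mm across, 60 mm tall; a bystander
- spare_cap: single red screw cap lying on the bench, 44 mm across, 24 mm tall; a bystander
- specimen_cup: clear cup with a blue lid, 60 mm across, 74 mm tall; a bystander
- wash_bottle: white bottle with a red cap, 64 mm across, 150 mm tall; a bystander
- beaker: empty glass beaker, 68 mm across, 90 mm tall; a bystander
Mind the look-alikes: they are no part of the job. Leave any orange or yellow look-alike of the red1 alone.

How it is judged:
By the outcome, as a careful person would: the job done as asked, in the order asked, and still so for the second after the job is handed in, with the robot touching nothing.
Of red1, red2, red3, red4 only 3 to 4 are there at a start; the rules pass over those that are not, and their reading is None.
Of blue1, blue2, blue3, blue4 only 1 to 3 are there at a start; the rules pass over those that are not, and their reading is None.
At some moment in a run one of cover may be knocked a few centimetres aside while the robot is not near it.
It also fails if it takes over 210 s, if anything falls off the work surface, if the arm or the gripper's body presses on something with over 40 N, if the wrist force passes 120 N, or if a joint passes its speed limit or range.

### The arm

A 6-joint arm with a two-finger parallel gripper is mounted at the origin on the work surface. World frame = base frame: x ahead of the robot, y to its left, z up, the work surface at z = 0. Lengths are in m, angles in rad, forces in N, time in s.
With the tool pointing down it reaches from about 0.25 to 0.775 m from the base axis. Payload 4 kg.
Tool frame: the origin (TCP) lies midway between the tips of the shut fingers; the grasp point (between the pads) lies 19 mm behind it (ctrl.grip_depth is the distance from the TCP to the grasp point, in m); z points along the fingers, y is the line along which they close (so a half turn about z gives the same grasp; the last joint's range is limited). The gripper opens to 94 mm and grips with 3 to 60 N. Pads are 16 mm wide; open, the fingers measure 119 mm over their backs; the gripper's body (75 mm by 177 mm) begins 78 mm behind the grasp point.
Start: joints at [-1.22, 0.087, 1.371, -0, 1.684, -0.103], TCP at [0.241, -0.494, 0.206] pointing down, gripper open.
Joint ranges: [-3.1, 3.1], [-0.76, 2.03], [0.27, 2.55], [-1.08, 4.22], [0.17, 2.65], [-2.57, 2.57]. Speed limits (rad/s): [2.79, 2.79, 3.14, 3.14, 3.14, 3.14].

### API

Orientations are given as a rotation vector (axis times angle).
In Python, from workcell import status, cams, close_job, ctrl gives the robot as it stands.
- The arm moves only by the shell command python3 -m pendant 'ROWS' [FORCE]. ROWS is JSON, one flat list of numbers, 7 for each row, row after row: the opening, from -1 (shut) to 1 (fully open), then the shift along the tool's x, y, z in mm, then the turn, a rotation vector about the tool's x, y, z in units of 5 degrees (1.0 is 5 degrees). In form: [hand, dx, dy, dz, rx, ry, rz, hand, dx, dy, dz, rx, ry, rz, ...]. A call has 1 to 10 rows; each row shifts and turns the commanded pose from where the row before left it, along the tool's axes as they then stand; what a row does not reach is not made up. A row lasts 1/12 s, in which the tool goes at most 41.7 mm and 7.16 degrees, less where a joint would pass 70% of its speed; a pose out of reach is approached as far as the arm can. A call is refused whole if a number of a shift passes 41.7 or a number of a turn 1, either way. A call with a gripper value outside its range is refused whole. The fingers move at their own pace and stop on an object; FORCE is the grip in N (left out, the last holds). Time passes only in rows, so rows that do not move let the fingers close. It gives the time, the measured TCP pose, the force, the opening and the grip force at its end, in the units of the state.
- status.state(): the state, without advancing time (a new reading comes with each control period).
- cams.camera(name): name is "side" or "top" or "wrist"; returns the picture (480x640x3 uint8, red, green, blue); there is no depth.
- cams.calibration(name): a dict with "intrinsics" (3x3 intrinsics, pixels), "distortion" ([k1, k2, p1, p2, k3] as OpenCV has them; the pictures are not rectified), "origin" and "orientation" of the camera in the world; the wrist camera has in their place "T_tool_cam" (4x4, takes a point from camera to tool coordinates, whose origin is the TCP and whose axes are the flange's). Camera axes: x right, y down, z forward; pixel columns grow to the right and rows downward; lengths in m; the calibration is good to about 2 mm. A picture is of the moment at which its call begins: read the wrist's pose just before it. calibration takes no time and is no camera call.
- close_job(): hands the job in; it is judged then, once.
Trained networks look in the newest picture that a camera, given by its name, has taken for a name from the list of things; names that differ only in an ending like _2 or _b are one class to them, and where a whole thing is asked for, a point or a joint stands for the part that bears it (a point fixed in the world has none). Each returns a list of dicts, best first, with "confidence" (0 to 1); they miss things now and then, are a little off and sometimes report something else, mostly with a low value. They report only what shows in the picture. A call takes as long as a camera call. They do not tell look-alikes from the thing itself.
- cams.silhouettes(thing, camera): "region" (480x640 bool, what is visible of it) and "extent" ([centre column, centre row, width, height] in pixels, round what is visible of it).
The state is a dict: "time": time; "joint_positions": joint angles; "qd": joint speeds; "effort": joint torques, N m; "eef_pos": TCP position; "orientation": TCP orientation; "ft_force": force on the tool from outside, world axes, zero at the start; "ft_torque": the same for the moment, N m; "gripper_width": finger opening in m; "finger_force": force on a finger pad.
Only numpy, scipy, OpenCV 4.12 (cv2) and the standard library are available. Lean on these libraries where they do the work, as an engineer would, in place of code of your own. Each camera call takes 0.05 s, during which the arm holds its last target. There are 200 camera calls.

## Working session

There is one attempt and no reset: what is moved stays moved. The work goes in short steps, Python scripts to look and compute and a shell command to move; the robot and the scene stay as the last step left them, time stands still between calls to the robot, and variables do not carry over. Pictures are saved under pics/ and viewed, at most 14 in all, crops included, and the job is handed in when it is done.

```bash
ls; mkdir -p pics
cat > h.py <<'E'
import numpy as np, cv2, json
from scipy.spatial.transform import Rotation as R
from workcell import status, cams, ctrl
E
python3 - <<'E'
from h import *
for n in ("top","side"):
    im=cams.camera(n); cv2.imwrite(f"pics/{n}0.png",im[:,:,::-1])
    c=cams.calibration(n); print(n,{k:np.round(np.array(v),4).tolist() for k,v in c.items()})
c=cams.calibration("wrist"); print({k:np.round(np.array(v),4).tolist() for k,v in c.items()})
s=status.state(); print(s, ctrl.grip_depth)
E
```

```text
pics
top {'intrinsics': [[538.8622, 0.0, 326.6173], [0.0, 538.8622, 246.7402], [0.0, 0.0, 1.0]], 'distortion': [-0.0461, 0.0, 0.0, 0.0, 0.0], 'origin': [0.4727, -0.0354, 1.3946], 'orientation': [-2.1965, 2.1782, -0.0826]}
side {'intrinsics': [[546.8789, 0.0, 326.685], [0.0, 546.8789, 240.5323], [0.0, 0.0, 1.0]], 'distortion': [-0.0817, 0.0, 0.0, 0.0, 0.0], 'origin': [0.3436, 0.9108, 1.1447], 'orientation': [-0.2328, 2.8391, -1.1163]}
{'intrinsics': [[429.8805, 0.0, 323.918], [0.0, 429.8805, 242.6442], [0.0, 0.0, 1.0]], 'distortion': [-0.1042, 0.0, 0.0, 0.0, 0.0], 'T_tool_cam': [[-0.0005, -0.9697, -0.2442, 0.0698], [1.0, -0.0002, -0.0011, -0.0006], [0.001, -0.2442, 0.9697, -0.179], [0.0, 0.0, 0.0, 1.0]]}
{'time': 0.1, 'joint_positions': array([-1.22008949e+00,  8.78634407e-02,  1.37207224e+00, -2.52173099e-05,
        1.68362084e+00, -1.03126846e-01]), 'qd': array([-3.24325637e-04, -1.67977886e-03, -3.88735949e-03, -5.52946885e-05,
        3.44410839e-04,  4.40016843e-04]), 'effort': array([ 1.99160982e-03, -3.41252768e+01, -3.03301191e+01,  7.19994097e-02,
        3.04698281e-02, -1.07027633e-04]), 'eef_pos': array([ 0.24093185, -0.49387093,  0.20444655]), 'orientation': array([-3.05916195e+00, -7.06336109e-01,  4.19699598e-04]), 'ft_force': array([ 0.69288804,  0.67799456, -0.09669321]), 'ft_torque': array([ 0.00031465, -0.0385379 ,  0.04359808]), 'finger_force': 0.0, 'gripper_width': 0.09427240280990211} 0.0188
```

View pics/top0.png

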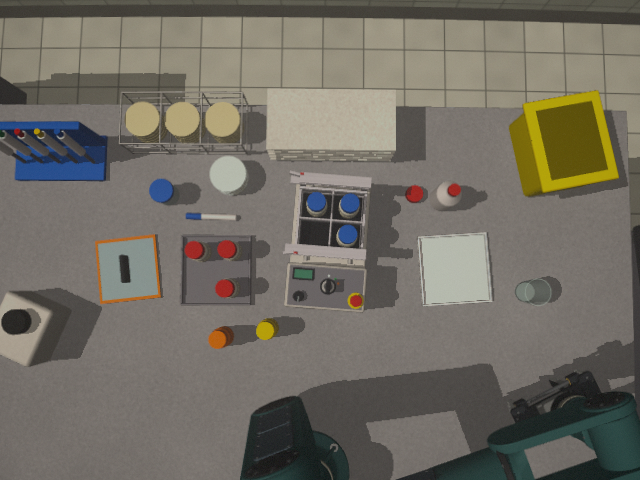

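View pics/side0.png

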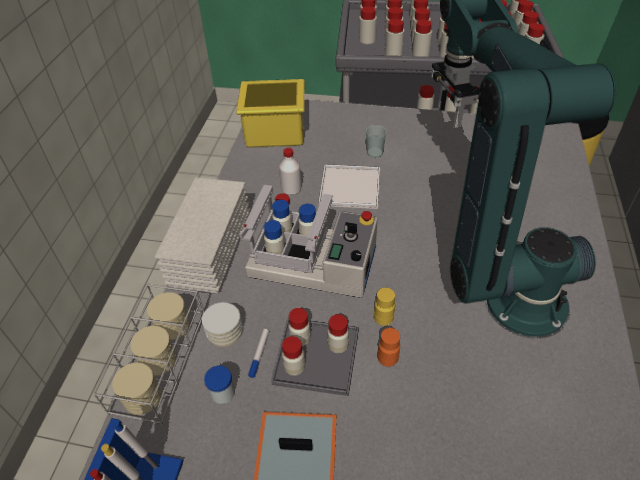

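Top view: three blue-capped bottles in the carrier (316,204), (349,205), (347,235), and three reds in the grey tray (194,249), (227,249), (225,288). The cover is at (128,268), the white tray at (455,268) and the key at (328,287). The orange and yellow bottles at (220,337) and (266,329) are look-alikes.

```bash
cat >> h.py <<'E'
def pose(name, st=None):
    c=cams.calibration(name); K=np.array(c["intrinsics"]); D=np.array(c["distortion"])
    if name=="wrist":
        st=st or status.state(); T=np.eye(4); T[:3,:3]=R.from_rotvec(st["orientation"]).as_matrix(); T[:3,3]=st["eef_pos"]
        T=T@np.array(c["T_tool_cam"]); return K,D,T[:3,:3],T[:3,3]
    return K,D,R.from_rotvec(c["orientation"]).as_matrix(),np.array(c["origin"])
def ray(P,uv):
    K,D,Rm,o=P
    p=cv2.undistortPoints(np.array(uv,float).reshape(-1,1,2),K,D).reshape(-1,2)
    return np.c_[p,np.ones(len(p))]@Rm.T
def onz(P,uv,z):
    d=ray(P,uv); return P[3]+d*((z-P[3][2])/d[:,2])[:,None]
def proj(P,X):
    K,D,Rm,o=P; X=np.atleast_2d(X).astype(float)
    return cv2.projectPoints(X,cv2.Rodrigues(Rm.T)[0],-Rm.T@o,K,D)[0].reshape(-1,2)
def blobs(im,color,amin=30):
    h=cv2.cvtColor(im,cv2.COLOR_RGB2HSV); H,S,V=cv2.split(h)
    if color=="red": m=((H<5)|(H>172))&(S>150)&(V>70)
    else: m=(H>100)&(H<125)&(S>150)&(V>60)
    n,l,s,c=cv2.connectedComponentsWithStats(m.astype(np.uint8))
    return [(c[i].round(1).tolist(),int(s[i,4]),s[i,:4].tolist()) for i in range(1,n) if s[i,4]>=amin]
E
python3 - <<'E'
from h import *
im=cams.camera("top"); P=pose("top")
for col in("red","blue"):
    for c,a,b in blobs(im,col): 
        zz=0.085+(0.066 if col=="blue" else .005)
        print(col,c,a,b,onz(P,[c],zz)[0].round(4))
for t,z in(("red1",.05),("blue1",.1),("cover",.006),("new_tray",.016),("done_tray",.016),("shaker",.125),("key_grip",.165)):
    for d in cams.silhouettes(t,"top"):
        m=d["region"].astype(np.uint8); cs=max(cv2.findContours(m,0,2)[0],key=cv2.contourArea)
        r=cv2.minAreaRect(cs); bp=cv2.boxPoints(r)
        print(t,round(d["confidence"],2),np.round(d["extent"],1),"rect",np.round(r[0],1),"w",onz(P,[r[0]],z)[0][:2].round(4),
          onz(P,bp,z)[:,:2].round(3).tolist() if t in("cover","new_tray","done_tray") else "")
E
```

```text
red [16.6, 131.4] 30 [14, 129, 6, 6] [0.8484 0.7376 0.09  ]
red [453.8, 189.5] 118 [448, 184, 13, 12] [ 0.7092 -0.3522  0.09  ]
red [414.2, 193.6] 218 [406, 186, 17, 16] [ 0.698  -0.2545  0.09  ]
red [193.5, 249.6] 250 [185, 241, 18, 18] [0.5559 0.2825 0.09  ]
red [226.2, 248.9] 256 [217, 240, 19, 18] [0.5583 0.2029 0.09  ]
red [224.1, 288.1] 252 [215, 280, 19, 17] [0.4633 0.206  0.09  ]
red [355.7, 300.6] 89 [351, 296, 11, 10] [ 0.436  -0.1122  0.09  ]
blue [40.2, 125.6] 637 [0, 122, 80, 13] [0.8449 0.6444 0.151 ]
blue [61.1, 166.3] 2133 [15, 145, 90, 35] [0.7464 0.5882 0.151 ]
blue [160.7, 190.1] 408 [150, 179, 23, 23] [0.6908 0.3485 0.151 ]
blue [316.0, 201.0] 252 [307, 192, 19, 19] [ 0.6678 -0.0151  0.151 ]
blue [349.7, 202.5] 257 [341, 194, 18, 18] [ 0.665  -0.0936  0.151 ]
blue [192.8, 216.0] 67 [186, 214, 14, 5] [0.6303 0.2713 0.151 ]
blue [347.5, 233.6] 262 [339, 225, 18, 19] [ 0.5922 -0.0888  0.151 ]
red1 0.83 [225.4 290.1  27.6  24.5] rect [227. 288.] w [0.4633 0.2061] 
red1 0.83 [226.9 249.6  23.   20.8] rect [228.7 248.6] w [0.5617 0.2039] 
red1 0.77 [268.2 330.1  20.4  2
[... 304 characters left out ...]
rect [346.5 235. ] w [ 0.5937 -0.0886] 
blue1 0.7 [346.8 206.9  20.   23.6] rect [348.5 205. ] w [ 0.6667 -0.0931] 
cover 0.92 [128.8 269.5  63.9  68. ] rect [127.4 268.7] w [0.5102 0.474 ] [[0.583, 0.568], [0.602, 0.405], [0.438, 0.382], [0.419, 0.543]]
new_tray 0.84 [215.7 271.6  70.2  69.1] rect [215.7 269.3] w [0.5107 0.2422] [[0.421, 0.332], [0.602, 0.334], [0.601, 0.152], [0.42, 0.152]]
done_tray 0.81 [453.4 268.1  73.2  73.7] rect [453.9 268.7] w [ 0.5171 -0.3683] [[0.601, -0.268], [0.619, -0.455], [0.433, -0.468], [0.417, -0.283]]
shaker 0.57 [327.9 243.2  89.6 137.9] rect [326.6 241.4] w [ 0.5759 -0.0406] 
key_grip 0.5 [327.9 287.2   4.7  10.6] rect [327.5 286.5] w [ 0.4695 -0.0434]
```

```bash
cat >> h.py <<'E'
def to(xyz=None, yaw=None, st=None):
    """yaw = world angle of tool x; prints remaining turn (5deg units), then shift in the tool axes after turning"""
    st=st or status.state(); M=R.from_rotvec(st["orientation"]).as_matrix(); p=st["eef_pos"]
    y0=np.arctan2(M[1,0],M[0,0]); yaw=y0 if yaw is None else yaw
    dy=(yaw-y0+np.pi)%(2*np.pi)-np.pi
    Mt=np.array([[np.cos(yaw),np.sin(yaw),0],[np.sin(yaw),-np.cos(yaw),0],[0,0,-1]])
    err=R.from_matrix(M.T@Mt).as_rotvec()/np.radians(5)
    print("t%.2f tcp %s yaw %.2f | turn %s | shift mm %s | w %.3f F %s j6 %.2f"%(st["time"],p.round(4),np.degrees(y0),err.round(2),
      (Mt.T@((np.array(xyz) if xyz is not None else p)-p)*1000).round(1),st["gripper_width"],np.round(st["ft_force"],1),st["joint_positions"][5]))
E
python3 - <<'E'
from h import *
to([.56,-.02,.38],0); to([.56,-.02,.38],np.pi)
E
```

```text
t0.50 tcp [ 0.2411 -0.4943  0.2055] yaw 26.00 | turn [ 0.  -0.   5.2] | shift mm [ 318.9 -474.3 -174.5] | w 0.094 F [ 0.1 -1.  -0.5] j6 -0.10
t0.50 tcp [ 0.2411 -0.4943  0.2055] yaw 26.00 | turn [  0.    0.  -30.8] | shift mm [-318.9  474.3 -174.5] | w 0.094 F [ 0.1 -1.  -0.5] j6 -0.10
```

```bash
python3 -m pendant '[0.5,0,0,-18,0,0,-1, 0.5,0,0,-18,0,0,-1, 0.5,0,0,-18,0,0,-1, 0.5,0,0,-18,0,0,-1, 0.5,0,0,-18,0,0,-1, 0.5,0,0,-18,0,0,-1, 0.5,0,0,-18,0,0,-1, 0.5,0,0,-18,0,0,-1, 0.5,0,0,-18,0,0,-1, 0.5,0,0,-18,0,0,-1]' 20
python3 -m pendant '[0.5,0,0,0,0,0,-1, 0.5,0,0,0,0,0,-1, 0.5,0,0,0,0,0,-1, 0.5,0,0,0,0,0,-1, 0.5,0,0,0,0,0,-1, 0.5,0,0,0,0,0,-1, 0.5,0,0,0,0,0,-1, 0.5,0,0,0,0,0,-1, 0.5,0,0,0,0,0,-1, 0.5,0,0,0,0,0,-1]'
python3 -m pendant '[0.5,0,0,0,0,0,-1, 0.5,0,0,0,0,0,-1, 0.5,0,0,0,0,0,-1, 0.5,0,0,0,0,0,-1, 0.5,0,0,0,0,0,-1, 0.5,0,0,0,0,0,-1, 0.5,0,0,0,0,0,-1, 0.5,0,0,0,0,0,-1, 0.5,0,0,0,0,0,-1, 0.5,0,0,0,0,0,-0.8]'
python3 -c "
from h import *
to([.56,-.04,.42],np.pi)"
```

```text
time: 1.33
eef_pos: [0.2411, -0.4942, 0.3865]
orientation: [2.471, 1.939, -0.0]
ft_force: [0.6, -1.4, 0.5]
gripper_width: 0.0703
finger_force: 0.0
time: 2.17
eef_pos: [0.2411, -0.4943, 0.3856]
orientation: [1.42, 2.802, -0.0]
ft_force: [0.3, -0.1, 0.1]
gripper_width: 0.0706
finger_force: 0.0
time: 3.0
eef_pos: [0.2783, -0.4784, 0.3852]
orientation: [-0.236, -3.128, 0.005]
ft_force: [1.4, -0.4, 0.1]
gripper_width: 0.0703
finger_force: 0.0
t3.00 tcp [ 0.2783 -0.4784  0.3852] yaw 171.36 | turn [-0.04 -0.06 -1.73] | shift mm [-281.7  438.4  -34.8] | w 0.070 F [ 1.4 -0.4  0.1] j6 -2.57
```

```bash
python3 -m pendant '[0.5,-21,38,-3,0,0,0, 0.5,-21,38,-3,0,0,0, 0.5,-21,38,-3,0,0,0, 0.5,-21,38,-3,0,0,0, 0.5,-21,38,-3,0,0,0, 0.5,-21,38,-3,0,0,0, 0.5,-21,38,-3,0,0,0, 0.5,-21,38,-3,0,0,0, 0.5,-21,38,-3,0,0,-1, 0.5,0,0,0,0,0,-0.73]'
python3 -c "
from h import *
to([.56,-.04,.42],np.pi)"
```

```text
time: 3.83
eef_pos: [0.51, -0.1753, 0.409]
orientation: [0.023, -3.138, 0.0]
ft_force: [-0.2, 0.4, -0.6]
gripper_width: 0.0701
finger_force: 0.0
t3.83 tcp [ 0.51   -0.1753  0.409 ] yaw -179.16 | turn [-0.   -0.04  0.17] | shift mm [-50.  135.3 -11. ] | w 0.070 F [-0.2  0.4 -0.6] j6 -2.02
```

```bash
python3 -m pendant '[0.5,-12,34,-3,0,0,0.17, 0.5,-12,34,-3,0,0,0, 0.5,-13,34,-3,0,0,0, 0.5,-13,33,-2,0,0,0, 0.5,0,0,0,0,0,0, 0.5,0,0,0,0,0,0]'
python3 - <<'E'
from h import *
to(None,np.pi); P=pose("wrist"); im=cams.camera("wrist"); cv2.imwrite("pics/w1.png",im[:,:,::-1])
for col in("red","blue"):
    for c,a,b in blobs(im,col): print(col,c,a,onz(P,[c],.151 if col=="blue" else .148)[0].round(4))
# overlay shaker model guess
def sh(x,y,z,o=(.63,-.047),a=0):
    return [o[0]+x*np.cos(a)-y*np.sin(a),o[1]+x*np.sin(a)+y*np.cos(a),z]
for n,p in dict(key=(-.16,-.005,.171),knob=(-.188,.062,.14),est=(-.188,-.072,.145),mouthL=(-.07,.078,.186),mouthR=(.07,.078,.186),inL=(-.07,-.084,.186),inR=(.07,-.084,.186)).items():
    print(n,proj(P,sh(*p)).round(1))
E
```

```text
time: 4.33
eef_pos: [0.5585, -0.0452, 0.4193]
orientation: [-0.016, -3.136, 0.004]
ft_force: [-0.5, -0.9, 0.0]
gripper_width: 0.0708
finger_force: 0.0
t4.33 tcp [ 0.5585 -0.0452  0.4193] yaw 179.41 | turn [-0.03 -0.06 -0.12] | shift mm [0. 0. 0.] | w 0.071 F [-0.5 -0.9  0. ] j6 -1.74
red [259.2, 87.2] 507 [ 0.4367 -0.1092  0.148 ]
red [538.6, 115.2] 1067 [0.4641 0.1794 0.148 ]
red [590.6, 194.2] 926 [0.5469 0.2476 0.148 ]
red [529.6, 196.2] 998 [0.5493 0.1766 0.148 ]
red [172.6, 297.0] 616 [ 0.6602 -0.2179  0.148 ]
red [79.9, 321.8] 367 [ 0.692  -0.3353  0.148 ]
blue [282.6, 237.2] 1249 [ 0.5914 -0.0899  0.151 ]
blue [564.7, 249.6] 178 [0.6086 0.2226 0.151 ]
blue [624.2, 299.5] 1039 [0.6706 0.3077 0.151 ]
blue [280.8, 301.3] 1133 [ 0.6646 -0.0945  0.151 ]
blue [351.8, 303.3] 1118 [ 0.6678 -0.0155  0.151 ]
key [[316. 119.]]
knob [[381.6  91.9]]
est [[250.3  93.1]]
mouthL [[402.1 212.7]]
mouthR [[397.4 343.5]]
inL [[236.3 214.5]]
inR [[244.6 344.8]]
```

View pics/w1.png

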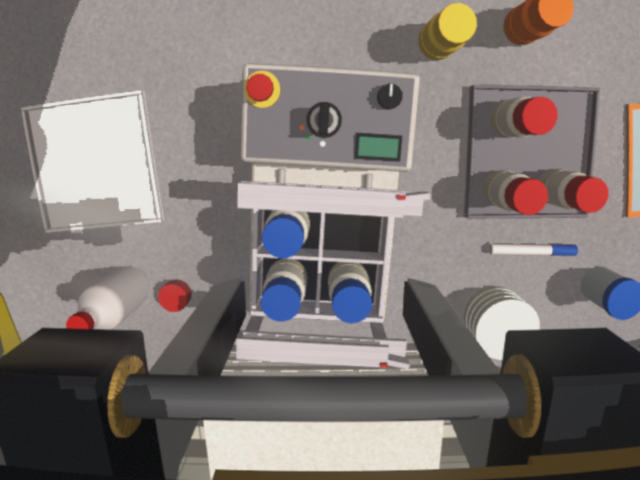

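The wrist view shows the carrier between rails at rows about 195 and 350, with the key at (323,120), E-stop at (262,88) and knob at (390,95). The shaker is turned slightly.

```bash
python3 -c "
import cv2
im=cv2.imread('pics/w1.png')[60:375,225:440]
im=cv2.resize(im,None,fx=1.9*1,fy=1.9,interpolation=2)
im=cv2.resize(cv2.imread('pics/w1.png')[165:375,225:440],(800,781))[:600]
a=cv2.imread('pics/w1.png'); cv2.imwrite('pics/w1c.png',cv2.resize(a[60:220,230:440],(788,600),interpolation=2))
"
```

```text
(no output)
```

View pics/w1c.png

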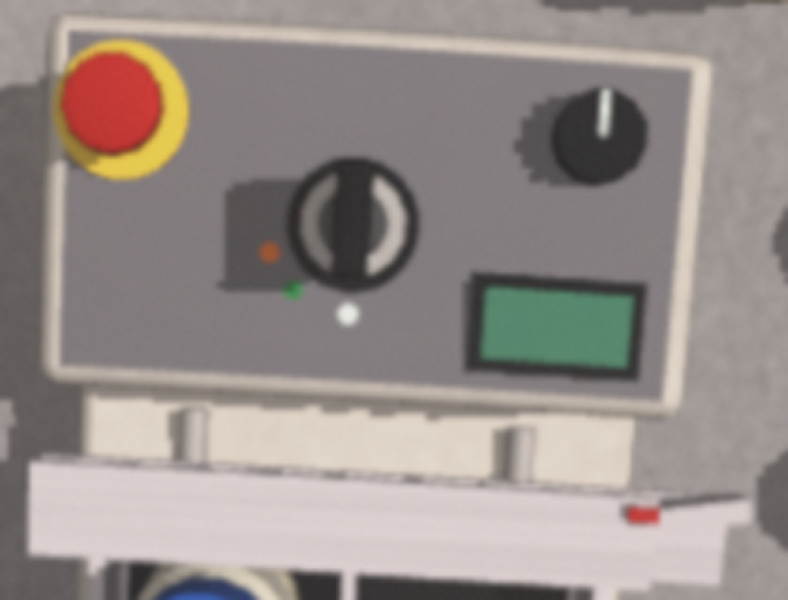

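Run:
```python
from h import *
from scipy.optimize import least_squares
P=pose("wrist")
f=lambda u,v:(230+u*210/788,60+v*160/600)
uv=np.array([f(62,18),f(710,62),f(678,412),f(45,378),f(353,222)])
m=np.array([(-215,-95,125),(-215,95,125),(-110,95,125),(-110,-95,125),(-160,-5,171)])/1000
def W(q,m): 
    m=np.atleast_2d(m); c,s=np.cos(q[2]),np.sin(q[2]); return np.c_[q[0]+c*m[:,0]-s*m[:,1],q[1]+s*m[:,0]+c*m[:,1],m[:,2]]
for idx in(range(4),range(5)):
    i=list(idx); r=least_squares(lambda q:(proj(P,W(q,m[i]))-uv[i]).ravel(),[.63,-.047,0]); print(r.x.round(4),np.degrees(r.x[2]).round(2),r.fun.round(1))
q=r.x
im=cv2.imread("pics/w1.png")
for p in [(-70,78,186),(70,78,186),(-70,-84,186),(70,-84,186),(-70,100,170),(70,100,170),(-94,-84,186),(-94,78,186),(0,0,105),(0,76,105),(0,-76,105),(-70,0,110),(70,0,110)]:
    u=proj(P,W(q,np.array(p)/1000))[0]; cv2.circle(im,tuple(int(x*16) for x in u),24,(0,255,0),-1,shift=4)
cv2.imwrite("pics/w1d.png",cv2.resize(im[170:380,220:450],(657,600),interpolation=2))
print("cells",[(W(q,[sx*.036,sy*.038,0])[0,:2].round(4)).tolist() for sx in(-1,1) for sy in(-1,1)])
```

```text
[ 0.6293 -0.0513 -0.074 ] -4.24 [-3.8 -2.2  3.5 -2.3  2.3  3.5 -2.   1.8]
[ 0.6294 -0.0515 -0.074 ] -4.24 [-4.  -2.1  3.2 -2.2  2.1  3.6 -2.1  1.9  0.7 -0.4]
cells [[0.5907, -0.0867], [0.5963, -0.0109], [0.6625, -0.092], [0.6681, -0.0162]]
```

View pics/w1d.png

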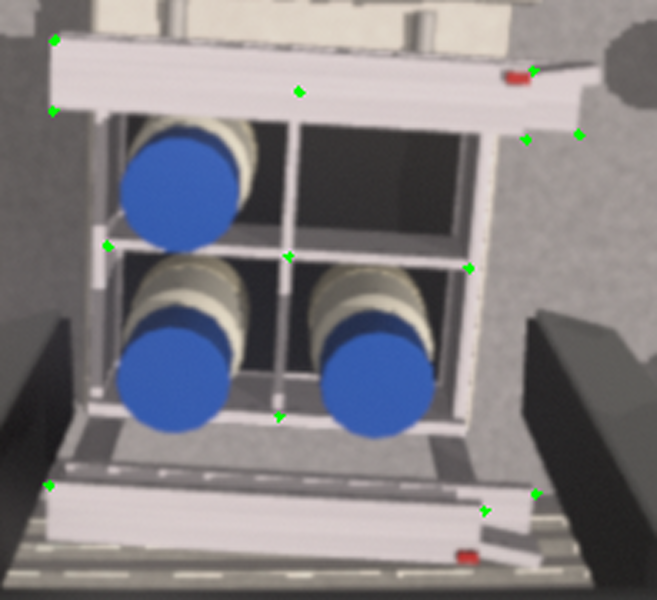

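Only a few pixels' residual on the fit, and the dividers match. The shaker is at (0.629,-0.051), turned about -4°. Next I plan the pick and place legs.

```bash
python3 -m pendant '[0.5,0,0,0,0,0,0.68, 0.5,0,0,0,0,0,0]'
cat >> h.py <<'E'
def legs(pts,yaw):
    """tool-axis shifts between successive waypoints, starting at the present pose"""
    a=np.radians(yaw); M=np.array([[np.cos(a),np.sin(a),0],[np.sin(a),-np.cos(a),0],[0,0,-1]])
    p=status.state()["eef_pos"]
    for q in pts: print(np.round(q,4),"shift",(M.T@(np.array(q)-p)*1000).round(1)); p=np.array(q)
E
python3 - <<'E'
from h import *
to(None,np.radians(176))
legs([(.5914,-.0899,.26),(.5914,-.0899,.129),(.5914,-.0899,.285),(.557,-.328,.285),(.557,-.328,.070),(.557,-.328,.28)],176)
E
```

```text
time: 4.55
eef_pos: [0.5576, -0.0481, 0.4197]
orientation: [-0.119, -3.134, 0.005]
ft_force: [0.6, 0.3, 0.2]
gripper_width: 0.0703
finger_force: 0.0
t4.55 tcp [ 0.5576 -0.0481  0.4197] yaw 175.64 | turn [-0.04 -0.06 -0.07] | shift mm [0. 0. 0.] | w 0.070 F [0.6 0.3 0.2] j6 -1.68
[ 0.5914 -0.0899  0.26  ] shift [-36.6 -39.4 159.7]
[ 0.5914 -0.0899  0.129 ] shift [  0.   0. 131.]
[ 0.5914 -0.0899  0.285 ] shift [   0.    0. -156.]
[ 0.557 -0.328  0.285] shift [  17.7 -239.9    0. ]
[ 0.557 -0.328  0.07 ] shift [  0.   0. 215.]
[ 0.557 -0.328  0.28 ] shift [   0.    0. -210.]
```

```bash
python3 -m pendant '[0.5,-6.1,-6.6,27,0,0,0, 0.5,-6.1,-6.6,27,0,0,0, 0.5,-6.1,-6.6,27,0,0,0, 0.5,-6.1,-6.6,27,0,0,0, 0.5,-6.1,-6.5,26,0,0,0, 0.5,-6.1,-6.5,26,0,0,0, 0.5,0,0,0,0,0,0]'
python3 -c "
from h import *
legs([(.5914,-.0899,.129)],176)"
```

```text
time: 5.13
eef_pos: [0.5883, -0.0912, 0.2522]
orientation: [-0.118, -3.123, 0.002]
ft_force: [-1.0, 1.2, -1.4]
gripper_width: 0.0704
finger_force: 0.0
[ 0.5914 -0.0899  0.129 ] shift [ -3.    1.5 123.2]
```

```bash
python3 -m pendant '[0.5,0,0,27,0,0,0, 0.5,0,0,27,0,0,0, 0.5,0,0,27,0,0,0, 0.5,0,0,25,0,0,0, 0.5,0,0,25,0,0,0, 0.5,0,0,0,0,0,0, -0.5,0,0,0,0,0,0, -0.5,0,0,0,0,0,0, -0.5,0,0,0,0,0,0, -0.5,0,0,0,0,0,0]' 20
```

```text
time: 5.97
eef_pos: [0.5915, -0.0899, 0.1314]
orientation: [-0.115, -3.139, 0.006]
ft_force: [-0.7, -0.2, 0.9]
gripper_width: 0.0473
finger_force: 0.0
```

```bash
python3 -m pendant '[-0.5,0,0,0,0,0,0, -0.5,0,0,0,0,0,0, -0.5,0,0,-26,0,0,0, -0.5,0,0,-26,0,0,0, -0.5,0,0,-26,0,0,0, -0.5,0,0,-26,0,0,0, -0.5,0,0,-26,0,0,0, -0.5,0,0,-26,0,0,0, -0.5,0,0,0,0,0,0]' 20
python3 -m pendant '[-0.5,1.8,-24,0,0,0,0, -0.5,1.8,-24,0,0,0,0, -0.5,1.8,-24,0,0,0,0, -0.5,1.8,-24,0,0,0,0, -0.5,1.8,-24,0,0,0,0, -0.5,1.8,-24,0,0,0,0, -0.5,1.8,-24,0,0,0,0, -0.5,1.8,-24,0,0,0,0, -0.5,1.8,-24,0,0,0,0, -0.5,1.8,-24,0,0,0,0]'
python3 -c "
from h import *
to(None,np.radians(176));legs([(.557,-.328,.069)],176)"
```

```text
time: 6.72
eef_pos: [0.5927, -0.0894, 0.2909]
orientation: [0.114, 3.134, -0.008]
ft_force: [-0.4, -0.2, -0.5]
gripper_width: 0.0435
finger_force: 20.0
time: 7.55
eef_pos: [0.5547, -0.3279, 0.2826]
orientation: [-0.114, -3.131, 0.001]
ft_force: [0.8, 0.1, -2.3]
gripper_width: 0.0437
finger_force: 20.0
t7.55 tcp [ 0.5547 -0.3279  0.2826] yaw 175.82 | turn [-0.01 -0.09 -0.04] | shift mm [0. 0. 0.] | w 0.044 F [ 0.8  0.1 -2.3] j6 -2.12
[ 0.557 -0.328  0.069] shift [ -2.3   0.  213.6]
```

```bash
python3 -m pendant '[-0.5,0,0,32,0,0,0, -0.5,0,0,32,0,0,0, -0.5,0,0,32,0,0,0, -0.5,0,0,32,0,0,0, -0.5,0,0,32,0,0,0, -0.5,0,0,32,0,0,0, -0.5,0,0,12,0,0,0, -0.5,0,0,11,0,0,0, -0.5,0,0,0,0,0,0, -0.5,0,0,0,0,0,0]'
python3 -m pendant '[0.5,0,0,0,0,0,0, 0.5,0,0,0,0,0,0, 0.5,0,0,0,0,0,0, 0.5,0,0,0,0,0,0, 0.5,0,0,-35,0,0,0, 0.5,0,0,-35,0,0,0, 0.5,0,0,-35,0,0,0, 0.5,0,0,-35,0,0,0, 0.5,0,0,-35,0,0,0, 0.5,0,0,-35,0,0,0]'
python3 -c "
from h import *
to(None,np.radians(176));legs([(.6646,-.0945,.26),(.6646,-.0945,.129)],176)"
```

```text
time: 8.38
eef_pos: [0.5546, -0.3277, 0.0708]
orientation: [-0.114, -3.135, 0.005]
ft_force: [-0.7, -0.3, -2.1]
gripper_width: 0.0435
finger_force: 20.0
time: 9.22
eef_pos: [0.5552, -0.327, 0.2825]
orientation: [-0.115, -3.135, 0.005]
ft_force: [0.4, -0.7, 0.5]
gripper_width: 0.0704
finger_force: 0.0
t9.22 tcp [ 0.5552 -0.327   0.2825] yaw 175.81 | turn [-0.04 -0.05 -0.04] | shift mm [0. 0. 0.] | w 0.070 F [ 0.4 -0.7  0.5] j6 -2.12
[ 0.6646 -0.0945  0.26  ] shift [-92.9 239.5  22.5]
[ 0.6646 -0.0945  0.129 ] shift [  0.   0. 131.]
```

```bash
python3 -m pendant '[0.5,-11.6,30,0,0,0,0, 0.5,-11.6,30,0,0,0,0, 0.5,-11.6,30,0,0,0,0, 0.5,-11.6,30,0,0,0,0, 0.5,-11.6,30,0,0,0,0, 0.5,-11.6,30,0,0,0,0, 0.5,-11.6,30,0,0,0,0, 0.5,-11.6,30,0,0,0,0, 0.5,0,0,20,0,0,0, 0.5,0,0,0,0,0,0]'
python3 -c "
from h import *
to(None,np.radians(176));legs([(.6646,-.0945,.130)],176)"
```

```text
time: 10.05
eef_pos: [0.665, -0.0922, 0.2556]
orientation: [-0.109, -3.129, 0.003]
ft_force: [-0.6, -0.6, -1.3]
gripper_width: 0.0711
finger_force: 0.0
t10.05 tcp [ 0.665  -0.0922  0.2556] yaw 176.00 | turn [-0.02 -0.12  0.  ] | shift mm [0. 0. 0.] | w 0.071 F [-0.6 -0.6 -1.3] j6 -1.72
[ 0.6646 -0.0945  0.13  ] shift [  0.3  -2.3 125.6]
```

```bash
python3 -m pendant '[0.5,0,0,27,0,0,0, 0.5,0,0,27,0,0,0, 0.5,0,0,27,0,0,0, 0.5,0,0,25,0,0,0, 0.5,0,0,25,0,0,0, 0.5,0,0,0,0,0,0, -0.5,0,0,0,0,0,0, -0.5,0,0,0,0,0,0, -0.5,0,0,0,0,0,0, -0.5,0,0,0,0,0,0]' 20
```

```text
time: 10.88
eef_pos: [0.666, -0.0954, 0.1311]
orientation: [-0.115, -3.139, 0.006]
ft_force: [0.2, -0.1, 1.1]
gripper_width: 0.0472
finger_force: 0.0
```

```bash
python3 -m pendant '[-0.5,0,0,0,0,0,0, -0.5,0,0,0,0,0,0, -0.5,0,0,-26,0,0,0, -0.5,0,0,-26,0,0,0, -0.5,0,0,-26,0,0,0, -0.5,0,0,-26,0,0,0, -0.5,0,0,-26,0,0,0, -0.5,0,0,-26,0,0,0, -0.5,0,0,0,0,0,0]' 20
python3 -m pendant '[-0.5,8.7,-32,0,0,0,0, -0.5,8.7,-32,0,0,0,0, -0.5,8.7,-32,0,0,0,0, -0.5,8.7,-32,0,0,0,0, -0.5,8.7,-32,0,0,0,0, -0.5,8.7,-32,0,0,0,0, -0.5,8.7,-32,0,0,0,0, -0.5,8.7,-32,0,0,0,0, -0.5,8.7,-32,0,0,0,0, -0.5,8.7,-32,0,0,0,0]'
python3 -m pendant '[-0.5,0,0,32,0,0,0, -0.5,0,0,32,0,0,0, -0.5,0,0,32,0,0,0, -0.5,0,0,32,0,0,0, -0.5,0,0,32,0,0,0, -0.5,0,0,32,0,0,0, -0.5,0,0,12,0,0,0, -0.5,0,0,11,0,0,0, -0.5,0,0,0,0,0,0, -0.5,0,0,0,0,0,0]'
python3 -m pendant '[0.5,0,0,0,0,0,0, 0.5,0,0,0,0,0,0, 0.5,0,0,0,0,0,0, 0.5,0,0,0,0,0,0, 0.5,0,0,-35,0,0,0, 0.5,0,0,-35,0,0,0, 0.5,0,0,-35,0,0,0, 0.5,0,0,-35,0,0,0, 0.5,0,0,-35,0,0,0, 0.5,0,0,-35,0,0,0]'
python3 -c "
from h import *
to(None,np.radians(176));legs([(.6678,-.0155,.28),(.6678,-.0155,.129),(.6678,-.0155,.285),(.477,-.368,.285)],176)"
```

```text
time: 11.63
eef_pos: [0.6671, -0.0948, 0.2909]
orientation: [0.114, 3.134, -0.008]
ft_force: [-0.1, -1.3, -0.2]
gripper_width: 0.0435
finger_force: 20.0
time: 12.47
eef_pos: [0.5543, -0.4083, 0.2828]
orientation: [-0.114, -3.132, 0.001]
ft_force: [0.4, 0.1, -1.9]
gripper_width: 0.0433
finger_force: 20.0
time: 13.3
eef_pos: [0.5546, -0.408, 0.071]
orientation: [-0.114, -3.135, 0.006]
ft_force: [0.3, 0.0, -1.2]
gripper_width: 0.0437
finger_force: 20.0
time: 14.13
eef_pos: [0.5552, -0.4072, 0.2828]
orientation: [-0.115, -3.135, 0.005]
ft_force: [1.3, -0.7, 0.2]
gripper_width: 0.0703
finger_force: 0.0
t14.13 tcp [ 0.5552 -0.4072  0.2828] yaw 175.81 | turn [-0.04 -0.05 -0.04] | shift mm [0. 0. 0.] | w 0.070 F [ 1.3 -0.7  0.2] j6 -2.21
[ 0.6678 -0.0155  0.28  ] shift [-85.  398.6   2.8]
[ 0.6678 -0.0155  0.129 ] shift [  0.   0. 151.]
[ 0.6678 -0.0155  0.285 ] shift [   0.    0. -156.]
[ 0.477 -0.368  0.285] shift [ 165.7 -365.     0. ]
```

```bash
python3 -m pendant '[0.5,-8.5,39.8,0,0,0,0, 0.5,-8.5,39.8,0,0,0,0, 0.5,-8.5,39.8,0,0,0,0, 0.5,-8.5,39.8,0,0,0,0, 0.5,-8.5,39.8,0,0,0,0, 0.5,-8.5,39.8,0,0,0,0, 0.5,-8.5,39.8,0,0,0,0, 0.5,-8.5,39.8,0,0,0,0, 0.5,-8.5,39.8,0,0,0,0, 0.5,-8.5,39.8,0,0,0,0]'
python3 -m pendant '[0.5,0,0,15,0,0,0, 0.5,0,0,0,0,0,0]'
python3 -c "
from h import *
legs([(.6678,-.0155,.130)],176)"
```

```text
time: 14.97
eef_pos: [0.6695, -0.0146, 0.2795]
orientation: [-0.115, -3.136, 0.005]
ft_force: [0.9, -0.3, -0.7]
gripper_width: 0.0702
finger_force: 0.0
time: 15.13
eef_pos: [0.6688, -0.0137, 0.2614]
orientation: [-0.108, -3.131, 0.004]
ft_force: [0.3, -0.1, -1.0]
gripper_width: 0.0706
finger_force: 0.0
[ 0.6678 -0.0155  0.13  ] shift [  0.9  -1.8 131.4]
```

```bash
python3 -m pendant '[0.5,0,0,27,0,0,0, 0.5,0,0,27,0,0,0, 0.5,0,0,27,0,0,0, 0.5,0,0,26,0,0,0, 0.5,0,0,26,0,0,0, 0.5,0,0,0,0,0,0, -0.5,0,0,0,0,0,0, -0.5,0,0,0,0,0,0, -0.5,0,0,0,0,0,0, -0.5,0,0,0,0,0,0]' 20
python3 -m pendant '[-0.5,0,0,0,0,0,0, -0.5,0,0,0,0,0,0, -0.5,0,0,-26,0,0,0, -0.5,0,0,-26,0,0,0, -0.5,0,0,-26,0,0,0, -0.5,0,0,-26,0,0,0, -0.5,0,0,-26,0,0,0, -0.5,0,0,-26,0,0,0, -0.5,0,0,0,0,0,0]' 20
python3 -m pendant '[-0.5,16.6,-36.5,0,0,0,0, -0.5,16.6,-36.5,0,0,0,0, -0.5,16.6,-36.5,0,0,0,0, -0.5,16.6,-36.5,0,0,0,0, -0.5,16.6,-36.5,0,0,0,0, -0.5,16.6,-36.5,0,0,0,0, -0.5,16.6,-36.5,0,0,0,0, -0.5,16.6,-36.5,0,0,0,0, -0.5,16.6,-36.5,0,0,0,0, -0.5,16.6,-36.5,0,0,0,0]'
python3 -c "
from h import *
to(None,np.radians(176));legs([(.477,-.368,.071)],176)"
```

```text
time: 15.97
eef_pos: [0.6698, -0.0174, 0.134]
orientation: [-0.115, -3.139, 0.005]
ft_force: [-0.3, -0.0, 0.4]
gripper_width: 0.0476
finger_force: 0.0
time: 16.72
eef_pos: [0.6708, -0.0166, 0.294]
orientation: [0.114, 3.133, -0.006]
ft_force: [-0.9, 0.6, 0.5]
gripper_width: 0.0436
finger_force: 20.0
time: 17.55
eef_pos: [0.4755, -0.3695, 0.2867]
orientation: [-0.114, -3.133, 0.002]
ft_force: [0.9, 0.3, -1.3]
gripper_width: 0.0437
finger_force: 20.0
t17.55 tcp [ 0.4755 -0.3695  0.2867] yaw 175.82 | turn [-0.01 -0.08 -0.04] | shift mm [0. 0. 0.] | w 0.044 F [ 0.9  0.3 -1.3] j6 -2.25
[ 0.477 -0.368  0.071] shift [ -1.4   1.6 215.7]
```

```bash
python3 -m pendant '[-0.5,0,0,32,0,0,0, -0.5,0,0,32,0,0,0, -0.5,0,0,32,0,0,0, -0.5,0,0,32,0,0,0, -0.5,0,0,32,0,0,0, -0.5,0,0,32,0,0,0, -0.5,0,0,12,0,0,0, -0.5,0,0,11,0,0,0, -0.5,0,0,0,0,0,0, -0.5,0,0,0,0,0,0]'
python3 -m pendant '[0.5,0,0,0,0,0,0, 0.5,0,0,0,0,0,0, 0.5,0,0,0,0,0,0, 0.5,0,0,0,0,0,0, 0.5,0,0,-35,0,0,0, 0.5,0,0,-35,0,0,0, 0.5,0,0,-35,0,0,0, 0.5,0,0,-35,0,0,0, 0.5,0,0,-35,0,0,0, 0.5,0,0,-35,0,0,0]'
python3 - <<'E'
from h import *
to(None,np.radians(176))
im=cams.camera("wrist");P=pose("wrist")
for c,a,b in blobs(im,"blue"): print("w blue",c,a,onz(P,[c],.09)[0].round(4))
im=cams.camera("top");P=pose("top"); cv2.imwrite("pics/top1.png",im[:,:,::-1])
for c,a,b in blobs(im,"red")[2:]: print("red",c,a,onz(P,[c],.0875)[0].round(4))
for c,a,b in blobs(im,"blue"): print("blue",c,a,onz(P,[c],.0875)[0].round(4))
legs([(.4633,.206,.284),(.4633,.206,.070),(.4633,.206,.285),(.5963,-.0109,.285),(.5963,-.0109,.131)],176)
E
```

```text
time: 18.38
eef_pos: [0.4764, -0.3693, 0.0745]
orientation: [-0.114, -3.136, 0.006]
ft_force: [0.7, 1.0, -0.6]
gripper_width: 0.0435
finger_force: 20.0
time: 19.22
eef_pos: [0.4768, -0.3683, 0.286]
orientation: [-0.115, -3.135, 0.005]
ft_force: [0.6, -0.2, -1.5]
gripper_width: 0.0706
finger_force: 0.0
t19.22 tcp [ 0.4768 -0.3683  0.286 ] yaw 175.81 | turn [-0.04 -0.05 -0.04] | shift mm [0. 0. 0.] | w 0.071 F [ 0.6 -0.2 -1.5] j6 -2.25
w blue [323.2, 213.2] 1744 [ 0.4772 -0.3727  0.09  ]
w blue [375.8, 297.7] 1553 [ 0.5624 -0.3286  0.09  ]
w blue [287.8, 301.6] 1515 [ 0.5605 -0.4129  0.09  ]
red [414.2, 193.6] 219 [ 0.6984 -0.2549  0.0875]
red [193.5, 249.6] 250 [0.556  0.2831 0.0875]
red [226.2, 248.8] 256 [0.5587 0.2033 0.0875]
red [224.2, 288.1] 255 [0.4633 0.2062 0.0875]
red [355.7, 300.6] 89 [ 0.4359 -0.1123  0.0875]
blue [40.1, 125.7] 636 [0.8636 0.6793 0.0875]
blue [61.1, 166.3] 2132 [0.7604 0.6201 0.0875]
blue [160.7, 190.1] 406 [0.7019 0.3681 0.0875]
blue [193.0, 215.9] 64 [0.6386 0.2865 0.0875]
blue [444.3, 253.0] 230 [ 0.5529 -0.3279  0.0875]
blue [477.1, 254.1] 228 [ 0.5509 -0.4085  0.0875]
blue [456.0, 285.8] 63 [ 0.4733 -0.356   0.0875]
[0.4633 0.206  0.284 ] shift [ 55.6 573.7   8.7]
[0.4633 0.206  0.07  ] shift [  0.   0. 214.]
[0.4633 0.206  0.285 ] shift [   0.    0. -215.]
[ 0.5963 -0.0109  0.285 ] shift [-147.8 -207.1    0. ]
[ 0.5963 -0.0109  0.131 ] shift [  0.   0. 154.]
```

```bash
python3 -m pendant '[0.5,3.7,38.2,0,0,0,0, 0.5,3.7,38.2,0,0,0,0, 0.5,3.7,38.2,0,0,0,0, 0.5,3.7,38.2,0,0,0,0, 0.5,3.7,38.2,0,0,0,0, 0.5,3.7,38.2,0,0,0,0, 0.5,3.7,38.2,0,0,0,0, 0.5,3.7,38.2,0,0,0,0, 0.5,3.7,38.2,0,0,0,0, 0.5,3.7,38.2,0,0,0,0]'
python3 -m pendant '[0.5,3.7,38.2,0,0,0,0, 0.5,3.7,38.2,0,0,0,0, 0.5,3.7,38.2,0,0,0,0, 0.5,3.7,38.2,0,0,0,0, 0.5,3.7,38.2,0,0,0,0, 0.5,0,0,0,0,0,0, 0.5,0,0,0,0,0,0]'
python3 -c "
from h import *
to(None,np.radians(176));legs([(.4633,.206,.070)],176)"
```

```text
time: 20.15
eef_pos: [0.4673, 0.017, 0.2823]
orientation: [-0.115, -3.134, 0.004]
ft_force: [0.3, 1.2, 0.5]
gripper_width: 0.0705
finger_force: 0.0
time: 20.73
eef_pos: [0.4628, 0.2086, 0.2813]
orientation: [-0.108, -3.133, 0.006]
ft_force: [0.0, -0.2, 0.6]
gripper_width: 0.0707
finger_force: 0.0
t20.73 tcp [0.4628 0.2086 0.2813] yaw 176.04 | turn [-0.05 -0.07  0.01] | shift mm [0. 0. 0.] | w 0.071 F [ 0.  -0.2  0.6] j6 -1.19
[0.4633 0.206  0.07  ] shift [ -0.6  -2.5 211.3]
```

```bash
python3 -m pendant '[0.5,0,-2.5,34,0,0,0, 0.5,0,0,34,0,0,0, 0.5,0,0,34,0,0,0, 0.5,0,0,34,0,0,0, 0.5,0,0,34,0,0,0, 0.5,0,0,24,0,0,0, 0.5,0,0,18,0,0,0, 0.5,0,0,0,0,0,0, 0.5,0,0,0,0,0,0]'
python3 -m pendant '[-0.5,0,0,0,0,0,0, -0.5,0,0,0,0,0,0, -0.5,0,0,0,0,0,0, -0.5,0,0,0,0,0,0, -0.5,0,0,0,0,0,0, -0.5,0,0,0,0,0,0, -0.5,0,0,0,0,0,0]' 20
python3 -m pendant '[-0.5,0,0,-31,0,0,0, -0.5,0,0,-31,0,0,0, -0.5,0,0,-31,0,0,0, -0.5,0,0,-31,0,0,0, -0.5,0,0,-31,0,0,0, -0.5,0,0,-31,0,0,0, -0.5,0,0,-31,0,0,0, -0.5,0,0,0,0,0,0]'
python3 -c "
from h import *
to(None,np.radians(176));legs([(.5955,-.0115,.285),(.5955,-.0115,.135)],176)"
```

```text
time: 21.48
eef_pos: [0.4617, 0.2024, 0.0696]
orientation: [-0.118, -3.132, 0.006]
ft_force: [0.2, -0.5, 0.8]
gripper_width: 0.0703
finger_force: 0.0
time: 22.07
eef_pos: [0.463, 0.2041, 0.0716]
orientation: [-0.115, -3.137, 0.004]
ft_force: [0.2, -0.6, 4.4]
gripper_width: 0.0435
finger_force: 20.0
time: 22.73
eef_pos: [0.4653, 0.2054, 0.2941]
orientation: [0.114, 3.134, 0.002]
ft_force: [0.9, -0.4, -0.3]
gripper_width: 0.0436
finger_force: 20.0
t22.73 tcp [0.4653 0.2054 0.2941] yaw 175.83 | turn [ 0.02  0.06 -0.03] | shift mm [0. 0. 0.] | w 0.044 F [ 0.9 -0.4 -0.3] j6 -1.19
[ 0.5955 -0.0115  0.285 ] shift [-145.  -207.3    9.1]
[ 0.5955 -0.0115  0.135 ] shift [  0.   0. 150.]
```

```bash
python3 -m pendant '[-0.5,-18.1,-25.9,0,0,0,0, -0.5,-18.1,-25.9,0,0,0,0, -0.5,-18.1,-25.9,0,0,0,0, -0.5,-18.1,-25.9,0,0,0,0, -0.5,-18.1,-25.9,0,0,0,0, -0.5,-18.1,-25.9,0,0,0,0, -0.5,-18.1,-25.9,0,0,0,0, -0.5,-18.1,-25.9,0,0,0,0, -0.5,0,0,0,0,0,0, -0.5,0,0,0,0,0,0]'
python3 -c "
from h import *
to(None,np.radians(176));legs([(.5955,-.0115,.134)],176)"
```

```text
time: 23.57
eef_pos: [0.5925, -0.0138, 0.2842]
orientation: [-0.118, -3.129, 0.003]
ft_force: [-1.1, 1.3, -1.8]
gripper_width: 0.0433
finger_force: 20.0
t23.57 tcp [ 0.5925 -0.0138  0.2842] yaw 175.66 | turn [-0.03 -0.12 -0.07] | shift mm [0. 0. 0.] | w 0.043 F [-1.1  1.3 -1.8] j6 -1.61
[ 0.5955 -0.0115  0.134 ] shift [ -2.9   2.5 150.2]
```

```bash
python3 -m pendant '[-0.5,-1.5,1.5,32,0,0,0, -0.5,0,0,32,0,0,0, -0.5,0,0,32,0,0,0, -0.5,0,0,30,0,0,0, -0.5,0,0,14,0,0,0, -0.5,0,0,11,0,0,0, -0.5,0,0,0,0,0,0, -0.5,0,0,0,0,0,0]'
python3 -m pendant '[0.5,0,0,0,0,0,0, 0.5,0,0,0,0,0,0, 0.5,0,0,0,0,0,0, 0.5,0,0,0,0,0,0, 0.5,0,0,-35,0,0,0, 0.5,0,0,-35,0,0,0, 0.5,0,0,-35,0,0,0, 0.5,0,0,-35,0,0,0, 0.5,0,0,-10,0,0,0, 0.5,0,0,0,0,0,0]'
python3 -c "
from h import *
to(None,np.radians(176));legs([(.5587,.2033,.285),(.5587,.2033,.070)],176)"
```

```text
time: 24.23
eef_pos: [0.5933, -0.0107, 0.1365]
orientation: [-0.113, -3.135, 0.004]
ft_force: [-0.2, -0.0, -1.6]
gripper_width: 0.0435
finger_force: 20.0
time: 25.07
eef_pos: [0.5958, -0.0115, 0.2914]
orientation: [0.115, 3.135, -0.005]
ft_force: [-0.0, 0.5, -0.3]
gripper_width: 0.0707
finger_force: 0.0
t25.07 tcp [ 0.5958 -0.0115  0.2914] yaw 175.81 | turn [-0.04  0.05 -0.04] | shift mm [0. 0. 0.] | w 0.071 F [-0.   0.5 -0.3] j6 -1.61
[0.5587 0.2033 0.285 ] shift [ 52.  211.6   6.4]
[0.5587 0.2033 0.07  ] shift [  0.   0. 215.]
```

```bash
python3 -m pendant '[0.5,7.4,30.2,0,0,0,0, 0.5,7.4,30.2,0,0,0,0, 0.5,7.4,30.2,0,0,0,0, 0.5,7.4,30.2,0,0,0,0, 0.5,7.4,30.2,0,0,0,0, 0.5,7.4,30.2,0,0,0,0, 0.5,7.4,30.2,0,0,0,0, 0.5,0,0,0,0,0,0, 0.5,0,0,0,0,0,0]'
python3 -c "
from h import *
to(None,np.radians(176));legs([(.5587,.2033,.070)],176)"
```

```text
time: 25.82
eef_pos: [0.5569, 0.2044, 0.2831]
orientation: [-0.11, -3.13, 0.007]
ft_force: [-1.0, 0.1, -0.7]
gripper_width: 0.07
finger_force: 0.0
t25.82 tcp [0.5569 0.2044 0.2831] yaw 175.97 | turn [-0.05 -0.1  -0.  ] | shift mm [0. 0. 0.] | w 0.070 F [-1.   0.1 -0.7] j6 -1.24
[0.5587 0.2033 0.07  ] shift [ -1.8  -1.  213.1]
```

```bash
python3 -m pendant '[0.5,-1,-1,34,0,0,0, 0.5,0,0,34,0,0,0, 0.5,0,0,34,0,0,0, 0.5,0,0,34,0,0,0, 0.5,0,0,34,0,0,0, 0.5,0,0,25,0,0,0, 0.5,0,0,18,0,0,0, 0.5,0,0,0,0,0,0, 0.5,0,0,0,0,0,0]'
python3 -m pendant '[-0.5,0,0,0,0,0,0, -0.5,0,0,0,0,0,0, -0.5,0,0,0,0,0,0, -0.5,0,0,0,0,0,0, -0.5,0,0,0,0,0,0, -0.5,0,0,0,0,0,0, -0.5,0,0,0,0,0,0]' 20
python3 -m pendant '[-0.5,0,0,-31,0,0,0, -0.5,0,0,-31,0,0,0, -0.5,0,0,-31,0,0,0, -0.5,0,0,-31,0,0,0, -0.5,0,0,-31,0,0,0, -0.5,0,0,-31,0,0,0, -0.5,0,0,-31,0,0,0, -0.5,0,0,0,0,0,0]'
python3 -m pendant '[-0.5,-15.6,-26.4,0,0,0,0, -0.5,-15.6,-26.4,0,0,0,0, -0.5,-15.6,-26.4,0,0,0,0, -0.5,-15.6,-26.4,0,0,0,0, -0.5,-15.6,-26.4,0,0,0,0, -0.5,-15.6,-26.4,0,0,0,0, -0.5,-15.6,-26.4,0,0,0,0, -0.5,-15.6,-26.4,0,0,0,0, -0.5,0,0,0,0,0,0, -0.5,0,0,0,0,0,0]'
python3 -c "
from h import *
to(None,np.radians(176));legs([(.6675,-.0165,.134)],176)"
```

```text
time: 26.57
eef_pos: [0.5567, 0.2, 0.0708]
orientation: [-0.117, -3.13, 0.007]
ft_force: [0.0, 0.3, 1.0]
gripper_width: 0.0706
finger_force: 0.0
time: 27.15
eef_pos: [0.5587, 0.2016, 0.0743]
orientation: [-0.115, -3.137, 0.004]
ft_force: [0.8, -1.3, 5.2]
gripper_width: 0.0441
finger_force: 19.9
time: 27.82
eef_pos: [0.5607, 0.2032, 0.2971]
orientation: [0.114, 3.133, 0.002]
ft_force: [0.1, 0.8, -0.2]
gripper_width: 0.0437
finger_force: 20.0
time: 28.65
eef_pos: [0.6679, -0.0189, 0.286]
orientation: [-0.118, -3.129, 0.003]
ft_force: [0.6, 0.0, -2.2]
gripper_width: 0.0435
finger_force: 20.0
t28.65 tcp [ 0.6679 -0.0189  0.286 ] yaw 175.67 | turn [-0.02 -0.12 -0.07] | shift mm [0. 0. 0.] | w 0.043 F [ 0.6  0.  -2.2] j6 -1.61
[ 0.6675 -0.0165  0.134 ] shift [  0.5   2.4 152. ]
```

```bash
python3 -m pendant '[-0.5,1.5,1,32,0,0,0, -0.5,0,0,32,0,0,0, -0.5,0,0,32,0,0,0, -0.5,0,0,30,0,0,0, -0.5,0,0,14,0,0,0, -0.5,0,0,10,0,0,0, -0.5,0,0,0,0,0,0, -0.5,0,0,0,0,0,0]'
python3 -m pendant '[0.5,0,0,0,0,0,0, 0.5,0,0,0,0,0,0, 0.5,0,0,0,0,0,0, 0.5,0,0,0,0,0,0, 0.5,0,0,-35,0,0,0, 0.5,0,0,-35,0,0,0, 0.5,0,0,-35,0,0,0, 0.5,0,0,-35,0,0,0, 0.5,0,0,-10,0,0,0, 0.5,0,0,0,0,0,0]'
python3 -c "
from h import *
to(None,np.radians(176));legs([(.556,.2825,.285)],176)"
```

```text
time: 29.32
eef_pos: [0.6657, -0.0157, 0.1401]
orientation: [-0.113, -3.135, 0.003]
ft_force: [0.4, 0.4, -2.3]
gripper_width: 0.0437
finger_force: 20.0
time: 30.15
eef_pos: [0.668, -0.0165, 0.2957]
orientation: [0.115, 3.134, -0.005]
ft_force: [0.4, 0.5, 1.1]
gripper_width: 0.0706
finger_force: 0.0
t30.15 tcp [ 0.668  -0.0165  0.2957] yaw 175.81 | turn [-0.04  0.06 -0.04] | shift mm [0. 0. 0.] | w 0.071 F [0.4 0.5 1.1] j6 -1.61
[0.556  0.2825 0.285 ] shift [132.6 290.5  10.7]
```

```bash
python3 -m pendant '[0.5,13.3,29,0,0,0,0, 0.5,13.3,29,0,0,0,0, 0.5,13.3,29,0,0,0,0, 0.5,13.3,29,0,0,0,0, 0.5,13.3,29,0,0,0,0, 0.5,13.3,29,0,0,0,0, 0.5,13.3,29,0,0,0,0, 0.5,13.3,29,0,0,0,0, 0.5,13.3,29,0,0,0,0, 0.5,13.3,29,0,0,0,0]'
python3 -m pendant '[0.5,0,0,36,0,0,0, 0.5,0,0,36,0,0,0, 0.5,0,0,36,0,0,0, 0.5,0,0,0,0,0,0, 0.5,0,0,0,0,0,0]'
python3 -c "
from h import *
to(None,np.radians(176));legs([(.556,.2825,.070)],176)"
```

```text
time: 30.98
eef_pos: [0.5537, 0.2837, 0.2866]
orientation: [-0.115, -3.13, 0.007]
ft_force: [0.2, -0.2, -0.1]
gripper_width: 0.0704
finger_force: 0.0
time: 31.4
eef_pos: [0.5518, 0.2813, 0.1764]
orientation: [-0.114, -3.125, 0.011]
ft_force: [0.6, -0.4, -0.1]
gripper_width: 0.0707
finger_force: 0.0
t31.40 tcp [0.5518 0.2813 0.1764] yaw 175.81 | turn [-0.09 -0.17 -0.04] | shift mm [0. 0. 0.] | w 0.071 F [ 0.6 -0.4 -0.1] j6 -1.12
[0.556  0.2825 0.07  ] shift [ -4.1   1.5 106.4]
```

```bash
python3 -m pendant '[0.5,-1.5,1,34,0,0,0, 0.5,0,0,34,0,0,0, 0.5,0,0,25,0,0,0, 0.5,0,0,16,0,0,0, 0.5,0,0,0,0,0,0, 0.5,0,0,0,0,0,0]'
python3 -m pendant '[-0.5,0,0,0,0,0,0, -0.5,0,0,0,0,0,0, -0.5,0,0,0,0,0,0, -0.5,0,0,0,0,0,0, -0.5,0,0,0,0,0,0, -0.5,0,0,0,0,0,0, -0.5,0,0,0,0,0,0]' 20
python3 -m pendant '[-0.5,0,0,-31,0,0,0, -0.5,0,0,-31,0,0,0, -0.5,0,0,-31,0,0,0, -0.5,0,0,-31,0,0,0, -0.5,0,0,-31,0,0,0, -0.5,0,0,-31,0,0,0, -0.5,0,0,-31,0,0,0, -0.5,0,0,0,0,0,0]'
python3 -m pendant '[-0.5,-13.2,-36.6,0,0,0,0, -0.5,-13.2,-36.6,0,0,0,0, -0.5,-13.2,-36.6,0,0,0,0, -0.5,-13.2,-36.6,0,0,0,0, -0.5,-13.2,-36.6,0,0,0,0, -0.5,-13.2,-36.6,0,0,0,0, -0.5,-13.2,-36.6,0,0,0,0, -0.5,-13.2,-36.6,0,0,0,0, -0.5,-13.2,-36.6,0,0,0,0, -0.5,-13.2,-36.6,0,0,0,0]'
python3 -m pendant '[-0.5,0,0,0,0,0,0, -0.5,0,0,0,0,0,0, -0.5,0,0,0,0,0,0]'
python3 -c "
from h import *
to(None,np.radians(176));legs([(.662,-.0925,.134)],176)"
```

```text
time: 31.9
eef_pos: [0.557, 0.2832, 0.0748]
orientation: [-0.115, -3.137, 0.002]
ft_force: [-0.7, 0.1, 0.6]
gripper_width: 0.0708
finger_force: 0.0
time: 32.48
eef_pos: [0.5564, 0.2828, 0.0742]
orientation: [-0.115, -3.137, 0.004]
ft_force: [-0.3, -0.9, 5.6]
gripper_width: 0.0443
finger_force: 20.0
time: 33.15
eef_pos: [0.5583, 0.2846, 0.297]
orientation: [0.114, 3.134, 0.004]
ft_force: [-0.4, 0.2, 0.4]
gripper_width: 0.0438
finger_force: 20.0
time: 33.98
eef_pos: [0.6614, -0.0926, 0.2872]
orientation: [-0.114, -3.131, 0.002]
ft_force: [0.8, -0.1, -2.1]
gripper_width: 0.0437
finger_force: 20.0
time: 34.23
eef_pos: [0.6612, -0.0908, 0.2878]
orientation: [-0.115, -3.131, 0.002]
ft_force: [0.3, 0.7, -1.1]
gripper_width: 0.044
finger_force: 20.0
t34.23 tcp [ 0.6612 -0.0908  0.2878] yaw 175.81 | turn [-0.02 -0.1  -0.04] | shift mm [0. 0. 0.] | w 0.044 F [ 0.3  0.7 -1.1] j6 -1.72
[ 0.662  -0.0925  0.134 ] shift [ -0.9  -1.6 153.8]
```

```bash
python3 -m pendant '[-0.5,-0.5,-1.5,32,0,0,0, -0.5,0,0,32,0,0,0, -0.5,0,0,32,0,0,0, -0.5,0,0,30,0,0,0, -0.5,0,0,15,0,0,0, -0.5,0,0,12,0,0,0, -0.5,0,0,0,0,0,0, -0.5,0,0,0,0,0,0]'
python3 -m pendant '[0.5,0,0,0,0,0,0, 0.5,0,0,0,0,0,0, 0.5,0,0,0,0,0,0, 0.5,0,0,0,0,0,0, 0.5,0,0,-35,0,0,0, 0.5,0,0,-35,0,0,0, 0.5,0,0,-35,0,0,0, 0.5,0,0,-35,0,0,0, 0.5,0,0,-10,0,0,0, 0.5,0,0,0,0,0,0]'
python3 -m pendant '[0.5,21,8,-25,0,0,0, 0.5,21,8,-25,0,0,0, 0.5,21,8,-25,0,0,0, 0.5,21,8,-25,0,0,0, 0.5,21,8,-25,0,0,0, 0.5,0,0,0,0,0,0, 0.5,0,0,0,0,0,0, 0.5,0,0,0,0,0,0]'
python3 - <<'E'
from h import *
to(None,np.radians(176))
im=cams.camera("wrist");cv2.imwrite("pics/w2.png",im[:,:,::-1]); np.save("w2.npy",np.r_[status.state()["eef_pos"],status.state()["orientation"]])
cv2.imwrite("pics/w2c.png",cv2.resize(im[40:400,205:455,::-1],(556,800))[:,:] [:800])
a=cv2.imread("pics/w2.png")[165:385,205:455]; cv2.imwrite("pics/w2c.png",cv2.resize(a,(682,600),interpolation=2))
E
```

```text
time: 34.9
eef_pos: [0.6613, -0.0916, 0.1375]
orientation: [-0.112, -3.135, 0.003]
ft_force: [0.2, -0.5, -2.3]
gripper_width: 0.0437
finger_force: 20.0
time: 35.73
eef_pos: [0.6634, -0.0931, 0.2927]
orientation: [0.115, 3.135, -0.007]
ft_force: [0.4, -0.1, 0.5]
gripper_width: 0.0708
finger_force: 0.0
time: 36.4
eef_pos: [0.5612, -0.045, 0.4096]
orientation: [-0.115, -3.131, 0.004]
ft_force: [-0.1, 0.1, -0.4]
gripper_width: 0.0705
finger_force: 0.0
t36.40 tcp [ 0.5612 -0.045   0.4096] yaw 175.81 | turn [-0.03 -0.1  -0.04] | shift mm [0. 0. 0.] | w 0.070 F [-0.1  0.1 -0.4] j6 -1.68
```

View pics/w2c.png

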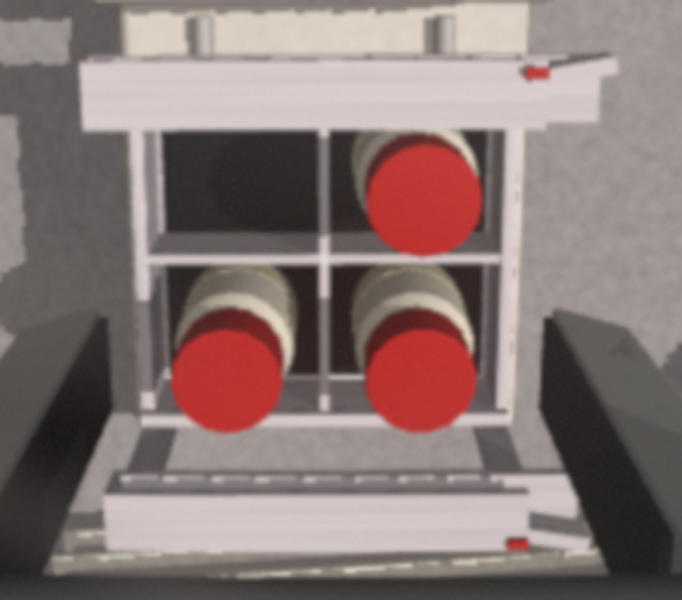

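Reds stand in three carrier cells. The rails run level in the image: near lip inner edge from (80,131) to (547,130), far lip from (105,493) to (527,491) in the crop. I refine the shaker pose with these and locate the cover.

Run:
```python
from h import *
from scipy.optimize import least_squares
P=pose("wrist"); k=250/682
f=lambda u,v:(205+u*k,165+v*k)
uv=np.array([f(80,131),f(547,130),f(105,493),f(527,491)])
m=np.array([(-70,-84,186),(-70,78,186),(70,-84,186),(70,78,186)])/1000
def W(q,m): 
    m=np.atleast_2d(m); c,s=np.cos(q[2]),np.sin(q[2]); return np.c_[q[0]+c*m[:,0]-s*m[:,1],q[1]+s*m[:,0]+c*m[:,1],m[:,2]]
r=least_squares(lambda q:(proj(P,W(q,m))-uv).ravel(),[.63,-.047,0]); print(r.x.round(4),np.degrees(r.x[2]).round(2),r.fun.round(1))
im=cams.camera("top");P=pose("top")
cv2.imwrite("pics/t2.png",im[:,:,::-1])
for d in cams.silhouettes("cover","top"):
    cs=max(cv2.findContours(d["region"].astype(np.uint8),0,2)[0],key=cv2.contourArea); rr=cv2.minAreaRect(cs)
    print(d["confidence"],rr,onz(P,cv2.boxPoints(rr),.006).round(4)[:,:2].tolist(),onz(P,[rr[0]],.006))
# orange edge
h=cv2.cvtColor(im,cv2.COLOR_RGB2HSV); mk=((h[...,0]>7)&(h[...,0]<20)&(h[...,1]>140)).astype(np.uint8); mk[:, 200:]=0
pts=np.argwhere(mk)[:,::-1].astype(np.float32); w=onz(P,pts,.006)[:,:2].astype(np.float32); rr=cv2.minAreaRect(w); print("orange",len(pts),rr)
dk=((h[...,2]<50)).astype(np.uint8); x,y,ww,hh=cv2.boundingRect(pts.astype(int)); z=np.zeros_like(dk); z[y+8:y+hh-8,x+8:x+ww-8]=dk[y+8:y+hh-8,x+8:x+ww-8]
b=np.argwhere(z)[:,::-1].astype(np.float32); wb=onz(P,b,.046)[:,:2].astype(np.float32); print("bar",len(b),cv2.minAreaRect(wb),wb.mean(0), b.mean(0))
```

```text
[ 0.628  -0.0508 -0.0697] -3.99 [ 0.5 -0.6 -0.4 -0.9 -1.1  0.8  1.1  1.1]
0.78 ((127.68218994140625, 268.4808349609375), (64.0147476196289, 61.34528350830078), 83.9909896850586) [[0.5843, 0.5649], [0.6024, 0.405], [0.4379, 0.3827], [0.4196, 0.5412]] [[0.51076472 0.47310939 0.006     ]]
orange 604 ((0.5101141333580017, 0.47398921847343445), (0.1644921898841858, 0.1585063338279724), 6.940460681915283)
bar 133 ((0.509505569934845, 0.46377235651016235), (0.06434127688407898, 0.013765927404165268), 7.146661758422852) [0.5086741  0.46339947] [125.729324 268.86465 ]
```

```bash
python3 -m pendant '[0,3,40,0,0,0,-0.74, 0,3,40,6,0,0,-0.74, 0,3,40,10,0,0,-0.74, 0,3,40,10,0,0,0, 0,3,40,10,0,0,0, 0,3,40,10,0,0,0, 0,3,40,10,0,0,0, 0,3,40,10,0,0,0, 0,3,40,10,0,0,0, 0,3,40,10,0,0,0]'
python3 -c "
from h import *
to([.49,.474,.30],np.radians(187))"
```

```text
time: 37.38
eef_pos: [0.4974, 0.352, 0.3229]
orientation: [0.188, -3.127, 0.006]
ft_force: [0.9, 0.9, -0.0]
gripper_width: 0.0472
finger_force: 0.0
t37.38 tcp [0.4974 0.352  0.3229] yaw -173.12 | turn [-0.04 -0.1  -0.02] | shift mm [ -7.5 122.   22.9] | w 0.047 F [ 0.9  0.9 -0. ] j6 -1.17
```

```bash
python3 -m pendant '[0,-2,31,6,0,0,0, 0,-2,31,6,0,0,0, 0,-2,30,5,0,0,0, 0,-1,30,5,0,0,0, 0,0,0,0,0,0,0, 0,0,0,0,0,0,0, 0,0,0,0,0,0,0]'
python3 - <<'E'
from h import *
to(None,np.radians(187)); P=pose("wrist"); im=cams.camera("wrist"); cv2.imwrite("pics/w3.png",im[:,:,::-1])
h=cv2.cvtColor(im,cv2.COLOR_RGB2HSV); mk=((h[...,0]>7)&(h[...,0]<20)&(h[...,1]>140)).astype(np.uint8)
n,l,s,c=cv2.connectedComponentsWithStats(mk,connectivity=8); i=1+s[1:,4].argmax(); pts=np.argwhere(l==i)[:,::-1].astype(np.float32)
w=onz(P,pts,.005)[:,:2].astype(np.float32); print(s[i],cv2.minAreaRect(w))
E
```

```text
time: 37.97
eef_pos: [0.4904, 0.4716, 0.3018]
orientation: [0.188, -3.129, 0.007]
ft_force: [0.4, -0.0, -0.3]
gripper_width: 0.0474
finger_force: 0.0
t37.97 tcp [0.4904 0.4716 0.3018] yaw -173.12 | turn [-0.05 -0.09 -0.02] | shift mm [0. 0. 0.] | w 0.047 F [ 0.4 -0.  -0.3] j6 -1.01
[  40    0   91   62 4042] ((0.3296285569667816, 0.18967178463935852), (0.11253643035888672, 0.054129887372255325), 70.7211685180664)
```

View pics/w3.png

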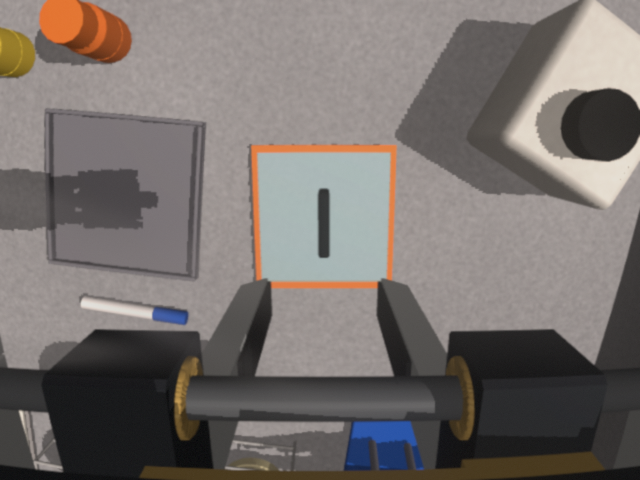

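The cover is square in the wrist view, corners (251,147), (396,146), (391,286), (257,286), with the grip bar from (324,189) to (324,257).

Run:
```python
from h import *
P=pose("wrist")
w=onz(P,[(251,147),(396,146),(391,286),(257,286)],.006)[:,:2]; b=onz(P,[(324,190),(324,257)],.046)[:,:2]
print(w.round(4).tolist(),w.mean(0).round(4)); d=(w[3]+w[2]-w[0]-w[1]); print("yaw",np.degrees(np.arctan2(d[1],d[0])),"sz",np.linalg.norm(d)/2)
d=b[1]-b[0]; print("bar",b.mean(0).round(4),np.degrees(np.arctan2(d[1],d[0])),np.linalg.norm(d))
to([*b.mean(0),.011+.004],np.radians(187))
```

```text
[[0.4394, 0.3847], [0.4196, 0.5416], [0.5793, 0.5609], [0.598, 0.4046]] [0.5091 0.473 ]
yaw 7.012231407831145 sz 0.16037037317206917
bar [0.5072 0.4731] 6.810096629705059 0.07067379600992078
t38.02 tcp [0.4906 0.4711 0.303 ] yaw -173.17 | turn [-0.03 -0.07 -0.03] | shift mm [-1.67e+01 -1.00e-01  2.88e+02] | w 0.047 F [-0.2 -0.3  0.1] j6 -1.01
```

```bash
python3 -m pendant '[0,-4.5,0.5,38,0,0,0, 0,-4.5,0,38,0,0,0, 0,-4.5,0,38,0,0,0, 0,-4.5,0,38,0,0,0, 0,0,0,38,0,0,0, 0,0,0,38,0,0,0, 0,0,0,20,0,0,0, 0,0,0,0,0,0,0, 0,0,0,0,0,0,0]'
python3 -c "
from h import *
to([.5095,.4732,.014],np.radians(187))"
```

```text
time: 38.77
eef_pos: [0.5067, 0.4725, 0.055]
orientation: [0.186, -3.129, 0.006]
ft_force: [1.1, -0.7, 0.4]
gripper_width: 0.0469
finger_force: 0.0
t38.77 tcp [0.5067 0.4725 0.055 ] yaw -173.19 | turn [-0.04 -0.08 -0.04] | shift mm [-2.9  0.3 41. ] | w 0.047 F [ 1.1 -0.7  0.4] j6 -1.02
```

```bash
python3 -m pendant '[0,-2,0,14,0.04,0.08,0, 0,0,0,14,0,0,0, 0,0,0,12,0,0,0, 0,0,0,0,0,0,0, 0,0,0,0,0,0,0]'
python3 -m pendant '[-0.8,0,0,0,0,0,0, -0.8,0,0,0,0,0,0, -0.8,0,0,0,0,0,0, -0.8,0,0,0,0,0,0, -0.8,0,0,0,0,0,0, -0.8,0,0,0,0,0,0, -0.8,0,0,0,0,0,0, -0.8,0,0,0,0,0,0, -0.8,0,0,0,0,0,0]' 45
python3 -c "
from h import *
to([.5095,.4732,.014],np.radians(187))"
```

```text
time: 39.18
eef_pos: [0.5074, 0.4737, 0.014]
orientation: [0.189, -3.122, 0.012]
ft_force: [-0.2, 0.3, 0.6]
gripper_width: 0.0468
finger_force: 0.0
time: 39.93
eef_pos: [0.5085, 0.4737, 0.0161]
orientation: [0.188, -3.124, 0.01]
ft_force: [-0.8, -4.9, 4.3]
gripper_width: 0.0114
finger_force: 45.0
t39.93 tcp [0.5085 0.4737 0.0161] yaw -173.11 | turn [-0.07 -0.14 -0.02] | shift mm [-0.9 -0.6  2.1] | w 0.011 F [-0.8 -4.9  4.3] j6 -1.02
```

```bash
python3 -m pendant '[-0.8,0,0,-20,0,0,0, -0.8,0,0,-30,0,0,0, -0.8,0,0,-35,0,0,0, -0.8,0,0,-35,0,0,0.55, -0.8,0,0,-35,0,0,0.55, -0.8,0,0,-35,0,0,0.55, -0.8,0,0,-35,0,0,0.55, -0.8,0,0,-20,0,0,0, -0.8,0,0,0,0,0,0, -0.8,0,0,0,0,0,0]'
python3 -c "
from h import *
to([.639,.1138,.25],np.radians(176))"
```

```text
time: 40.77
eef_pos: [0.5112, 0.4766, 0.2603]
orientation: [-0.111, -3.129, 0.009]
ft_force: [-0.4, 1.2, -4.8]
gripper_width: 0.0118
finger_force: 45.0
t40.77 tcp [0.5112 0.4766 0.2603] yaw 175.95 | turn [-0.07 -0.12 -0.01] | shift mm [-152.8 -353.    10.3] | w 0.012 F [-0.4  1.2 -4.8] j6 -0.83
```

```bash
python3 -m pendant '[-0.8,-8,-18,0,0,0,0, -0.8,-15,-35,0,0,0,0, -0.8,-15,-35,0,0,0,0, -0.8,-15,-35,0,0,0,0, -0.8,-15,-35,0,0,0,0, -0.8,-15,-35,0,0,0,0, -0.8,-15,-35,0,0,0,0, -0.8,-15,-35,0,0,0,0, -0.8,-15,-35,0,0,0,0, -0.8,-15,-35,0,0,0,0]'
python3 -m pendant '[-0.8,-8,-18,0,0,0,0, -0.8,0,0,0,0,0,0, -0.8,0,0,0,0,0,0, -0.8,0,0,0,0,0,0]'
python3 - <<'E'
from h import *
to([.639,.1138,.19],np.radians(176))
im=cams.camera("wrist");cv2.imwrite("pics/w4.png",im[:,:,::-1])
E
```

```text
time: 41.6
eef_pos: [0.6289, 0.1319, 0.2563]
orientation: [-0.111, -3.121, 0.012]
ft_force: [1.0, -0.2, -3.3]
gripper_width: 0.0118
finger_force: 45.0
time: 41.93
eef_pos: [0.6356, 0.1157, 0.2582]
orientation: [-0.11, -3.123, 0.011]
ft_force: [-0.5, 0.3, -2.6]
gripper_width: 0.0121
finger_force: 45.0
t41.93 tcp [0.6356 0.1157 0.2582] yaw 175.95 | turn [-0.09 -0.19 -0.01] | shift mm [-3.5 -1.7 68.2] | w 0.012 F [-0.5  0.3 -2.6] j6 -1.41
```

View pics/w4.png

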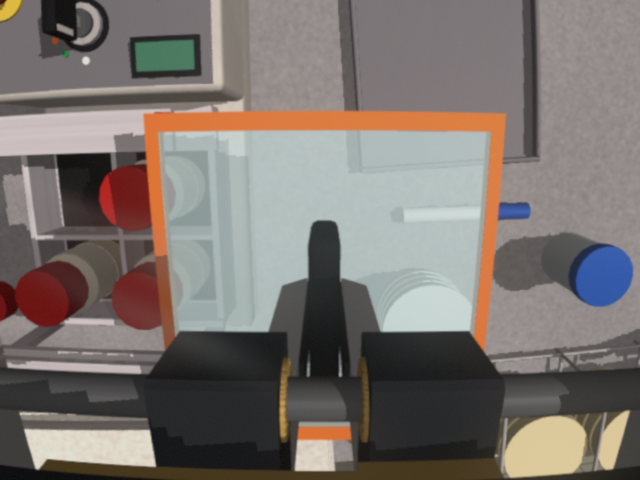

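Cover held level; near-edge corners at (145,115) and (504,115). I check its sideways fit against the grooves.

Run:
```python
from h import *
P=pose("wrist"); s=status.state(); z=s["eef_pos"][2]-.0161+.006
w=onz(P,[(145,115),(504,115)],z)[:,:2]; a=np.radians(-4); 
S=np.array([[np.cos(a),np.sin(a)],[-np.sin(a),np.cos(a)]])
print(w.round(4).tolist(), "size",np.linalg.norm(w[1]-w[0]), "in shaker",((w-[.628,-.0508])@S.T).round(4).tolist(),"tcp",((s["eef_pos"][:2]-[.628,-.0508])@S.T).round(4))
```

```text
[[0.5489, 0.044], [0.5599, 0.2004]] size 0.15671441515083384 in shaker [[-0.0855, 0.0891], [-0.0854, 0.2458]] tcp [-0.004   0.1672]
```

```bash
python3 -m pendant '[-0.8,-2,0,15,0,0,0, -0.8,-1.5,0,15,0,0,0, -0.8,0,0,15,0,0,0, -0.8,0,0,12,0,0,0, -0.8,0,0,5,0,0,0, -0.8,0,0,0,0,0,0, -0.8,0,0,0,0,0,0, -0.8,0,0,0,0,0,0]'
python3 - <<'E'
from h import *
to([.6395,.1138,.188],np.radians(176))
s=status.state();a=np.radians(-4);S=np.array([[np.cos(a),np.sin(a)],[-np.sin(a),np.cos(a)]]);print("tcp sh",((s["eef_pos"][:2]-[.628,-.0508])@S.T).round(4))
E
```

```text
time: 42.65
eef_pos: [0.6398, 0.1148, 0.2008]
orientation: [-0.111, -3.13, 0.011]
ft_force: [0.4, -0.2, -2.8]
gripper_width: 0.0118
finger_force: 45.0
t42.65 tcp [0.6398 0.1148 0.2008] yaw 175.94 | turn [-0.08 -0.1  -0.01] | shift mm [ 0.3 -1.  12.8] | w 0.012 F [ 0.4 -0.2 -2.8] j6 -1.41
tcp sh [0.0003 0.166 ]
```

```bash
python3 -m pendant '[-0.8,0,0,6,0,0,0, -0.8,0,0,6,0,0,0, -0.8,0,0,0,0,0,0, -0.8,0,0,0,0,0,0, -0.8,0,0,0,0,0,0]'
python3 -m pendant '[-0.8,0,-5,0,0,0,0, -0.8,0,-5,0,0,0,0, -0.8,0,-5,0,0,0,0, -0.8,0,0,0,0,0,0, -0.8,0,0,0,0,0,0]'
cat >> h.py <<'E'
def sh():
    s=status.state();a=np.radians(-4);S=np.array([[np.cos(a),np.sin(a)],[-np.sin(a),np.cos(a)]])
    print("tcp sh",((s["eef_pos"][:2]-[.628,-.0508])@S.T).round(4),"z",s["eef_pos"][2].round(4),"F",(S@s["ft_force"][:2]).round(1),s["ft_force"][2].round(1),"T",s["ft_torque"].round(2))
E
python3 -c "
from h import *
to([.6395,.1138,.1876],np.radians(176)); sh()"
```

```text
time: 43.07
eef_pos: [0.6392, 0.1142, 0.1873]
orientation: [-0.112, -3.128, 0.011]
ft_force: [0.7, 0.6, -2.3]
gripper_width: 0.0118
finger_force: 45.0
time: 43.48
eef_pos: [0.6382, 0.0987, 0.1878]
orientation: [-0.113, -3.128, 0.011]
ft_force: [0.2, -0.1, -3.2]
gripper_width: 0.0117
finger_force: 45.0
t43.48 tcp [0.6382 0.0987 0.1878] yaw 175.85 | turn [-0.09 -0.12 -0.03] | shift mm [-0.2 15.1  0.2] | w 0.012 F [ 0.2 -0.1 -3.2] j6 -1.43
tcp sh [-0.0002  0.1499] z 0.1878 F [ 0.2 -0.1] -3.2 T [ 0.05 -0.15 -0.01]
```

```bash
python3 -m pendant '[-0.8,0,-8,0,0,0,0, -0.8,0,-10,0,0,0,0, -0.8,0,-10,0,0,0,0, -0.8,0,-10,0,0,0,0, -0.8,0,-10,0,0,0,0, -0.8,0,-10,0,0,0,0, -0.8,0,0,0,0,0,0, -0.8,0,0,0,0,0,0]'
python3 -c "
from h import *
to(None,np.radians(176)); sh()"
```

```text
time: 44.15
eef_pos: [0.634, 0.0407, 0.188]
orientation: [-0.114, -3.128, 0.011]
ft_force: [0.3, 0.3, -3.0]
gripper_width: 0.0117
finger_force: 45.0
t44.15 tcp [0.634  0.0407 0.188 ] yaw 175.83 | turn [-0.08 -0.13 -0.03] | shift mm [0. 0. 0.] | w 0.012 F [ 0.3  0.3 -3. ] j6 -1.52
tcp sh [-0.0004  0.0917] z 0.188 F [0.2 0.3] -3.0 T [ 0.06 -0.15 -0.01]
```

Contact-free so far. Next the rest of the slide, up to 10 mm short of home.

```bash
python3 -m pendant '[-0.8,0,-9,0,0,0,0, -0.8,0,-10,0,0,0,0, -0.8,0,-10,0,0,0,0, -0.8,0,-10,0,0,0,0, -0.8,0,-10,0,0,0,0, -0.8,0,-10,0,0,0,0, -0.8,0,-10,0,0,0,0, -0.8,0,-8,0,0,0,0, -0.8,0,-5,0,0,0,0, -0.8,0,0,0,0,0,0]'
python3 -c "
from h import *
to(None,np.radians(176)); sh()"
```

```text
time: 44.98
eef_pos: [0.6281, -0.0417, 0.1886]
orientation: [-0.114, -3.128, 0.012]
ft_force: [0.3, -0.2, -1.9]
gripper_width: 0.0117
finger_force: 45.0
t44.98 tcp [ 0.6281 -0.0417  0.1886] yaw 175.81 | turn [-0.09 -0.13 -0.04] | shift mm [0. 0. 0.] | w 0.012 F [ 0.3 -0.2 -1.9] j6 -1.65
tcp sh [-0.0005  0.009 ] z 0.1886 F [ 0.4 -0.2] -1.9 T [ 0.03 -0.14 -0.02]
```

```bash
python3 -m pendant '[-0.8,0,-3,1,0,0,0, -0.8,0,-3,1,0,0,0, -0.8,0,-3,0,0,0,0, -0.8,0,-2,0,0,0,0, -0.8,0,-1,0,0,0,0, -0.8,0,0,0,0,0,0]'
python3 -c "
from h import *
to(None,np.radians(176)); sh()"
```

```text
time: 45.48
eef_pos: [0.6273, -0.0522, 0.1867]
orientation: [-0.111, -3.128, 0.011]
ft_force: [-0.1, -0.1, -3.8]
gripper_width: 0.0119
finger_force: 45.0
t45.48 tcp [ 0.6273 -0.0522  0.1867] yaw 175.92 | turn [-0.08 -0.13 -0.02] | shift mm [0. 0. 0.] | w 0.012 F [-0.1 -0.1 -3.8] j6 -1.67
tcp sh [-0.0006 -0.0014] z 0.1867 F [-0.1 -0.2] -3.8 T [ 0.13 -0.16 -0.02]
```

Keep pressing gently until the stops give a reaction.

```bash
python3 -m pendant '[-0.8,0,-1,0,0,0,0, -0.8,0,-1,0,0,0,0, -0.8,0,0,0,0,0,0, -0.8,0,0,0,0,0,0]'
python3 -c "
from h import *
sh()"
python3 -m pendant '[-0.8,0,-1,0,0,0,0, -0.8,0,-1,0,0,0,0, -0.8,0,0,0,0,0,0, -0.8,0,0,0,0,0,0]'
python3 -c "
from h import *
sh()"
```

```text
time: 45.82
eef_pos: [0.6273, -0.0524, 0.1869]
orientation: [-0.109, -3.129, 0.006]
ft_force: [0.2, 5.4, -1.9]
gripper_width: 0.0111
finger_force: 45.0
tcp sh [-0.0006 -0.0016] z 0.1869 F [-0.1  5.4] -1.9 T [ 1.03 -0.13 -0.02]
time: 46.15
eef_pos: [0.6273, -0.0525, 0.1872]
orientation: [-0.107, -3.129, 0.001]
ft_force: [0.1, 9.0, -1.9]
gripper_width: 0.0117
finger_force: 45.0
tcp sh [-0.0006 -0.0017] z 0.1872 F [-0.5  9. ] -1.9 T [ 1.8  -0.12 -0.07]
```

```bash
python3 -m pendant '[-0.8,0,3,1,0,0,0, -0.8,0,0,0,0,0,0, -0.8,0,0,0,0,0,0, -0.4,0,0,0,0,0,0, -0.4,0,0,0,0,0,0, -0.4,0,0,0,0,0,0, -0.4,0,0,0,0,0,0, -0.4,0,0,0,0,0,0]'
python3 -c "
from h import *
sh()"
python3 -m pendant '[-0.4,0,0,-30,0,0,0, -0.4,0,0,-35,0,0,0, -0.4,0,0,-35,0,0,0, -0.4,10,0,-35,0,0,0, -0.4,20,0,-35,0,0,0, -0.4,20,0,-20,0,0,0, -0.4,20,0,0,0,0,0, -0.4,0,0,0,0,0,0, -0.4,0,0,0,0,0,0, -0.4,0,0,0,0,0,0]'
python3 - <<'E'
from h import *
sh();to(None,np.radians(176)); im=cams.camera("wrist");cv2.imwrite("pics/w5.png",im[:,:,::-1])
E
```

```text
time: 46.82
eef_pos: [0.6273, -0.054, 0.186]
orientation: [-0.113, -3.129, 0.013]
ft_force: [0.1, 0.3, 0.2]
gripper_width: 0.0285
finger_force: 0.0
tcp sh [-0.0004 -0.0032] z 0.186 F [0.  0.3] 0.2 T [ 0.11 -0.16 -0.01]
time: 47.65
eef_pos: [0.56, -0.0472, 0.3753]
orientation: [-0.112, -3.127, 0.011]
ft_force: [-0.2, -0.6, -0.9]
gripper_width: 0.0279
finger_force: 0.0
tcp sh [-0.0681 -0.0011] z 0.3753 F [-0.1 -0.6] -0.9 T [ 0.09 -0.16  0.03]
t47.65 tcp [ 0.56   -0.0472  0.3753] yaw 175.89 | turn [-0.09 -0.14 -0.02] | shift mm [0. 0. 0.] | w 0.028 F [-0.2 -0.6 -0.9] j6 -1.68
```

View pics/w5.png

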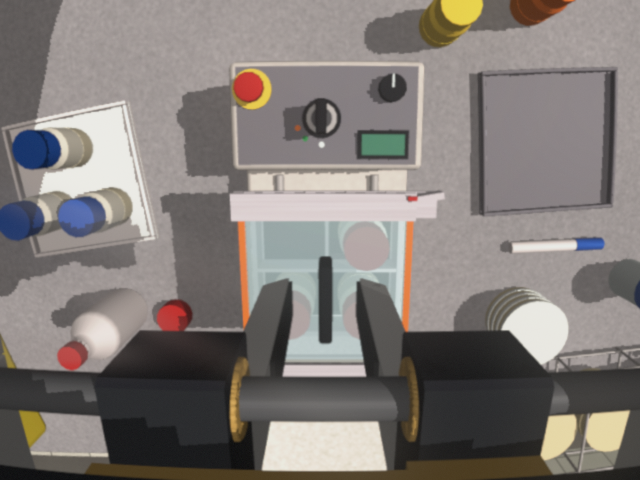

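The cover is home: its rear edge at column 411 is flush with the lip end. The three blue bottles stand in the white tray. Next comes the key at (321,118).

Run:
```python
from h import *
P=pose("wrist"); im=cv2.imread("pics/w5.png")
g=cv2.cvtColor(im,cv2.COLOR_BGR2GRAY)[95:145,295:350]; 
print(onz(P,[(321,117)],.171), onz(P,[(321,145)],.125))
print(proj(P,[.468,-.0446,.171]))
cv2.imwrite("pics/w5c.png",cv2.resize(im[90:150,285:360],(750,600),interpolation=2))
to([.468,-.0446,.22],np.radians(176))
```

```text
[[ 0.470136   -0.04436212  0.171     ]] [[ 0.49433007 -0.0467393   0.125     ]]
[[320.54494317 114.50141747]]
t47.70 tcp [ 0.5602 -0.0472  0.3746] yaw 175.90 | turn [-0.09 -0.16 -0.02] | shift mm [ 92.1  -3.8 154.6] | w 0.028 F [-0.9 -0.7 -0.4] j6 -1.68
```

View pics/w5c.png

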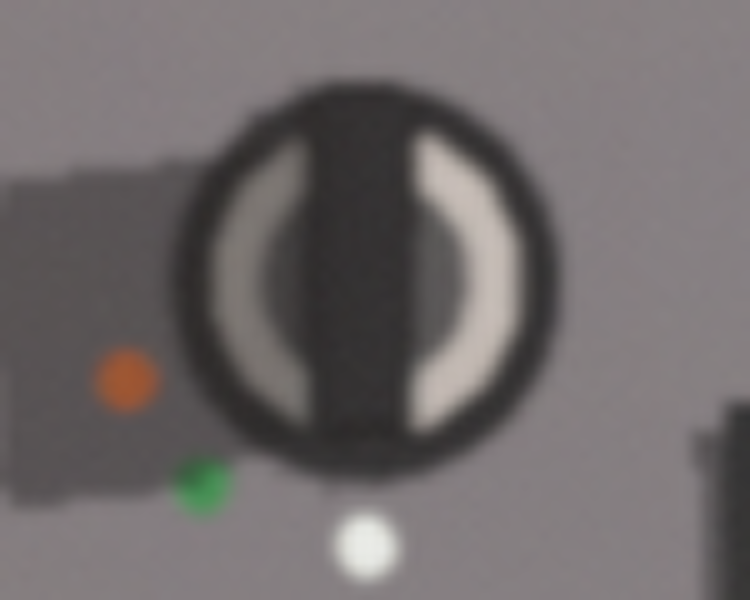

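The key head's bar is at column 321, straight up-down, pointing at the white OFF dot.

```bash
python3 -m pendant '[-0.4,18,-0.7,26,0,0,0, -0.4,18,-0.7,26,0,0,0, -0.4,18,-0.7,26,0,0,0, -0.4,18,-0.7,26,0,0,0, -0.4,18,-0.7,26,0,0,0, -0.4,0,0,15,0,0,0, -0.4,0,0,0,-0.05,-0.1,0, -0.4,0,0,0,0,0,0, -0.4,0,0,0,0,0,0]' 50
python3 -c "
from h import *
to([.469,-.0445,.152],np.radians(176))"
```

```text
time: 48.45
eef_pos: [0.4689, -0.0453, 0.2332]
orientation: [-0.112, -3.138, 0.005]
ft_force: [-0.1, -0.6, 0.4]
gripper_width: 0.0283
finger_force: 0.0
t48.45 tcp [ 0.4689 -0.0453  0.2332] yaw 175.90 | turn [-0.04 -0.02 -0.02] | shift mm [-0.   0.8 81.2] | w 0.028 F [-0.1 -0.6  0.4] j6 -1.71
```

```bash
python3 -m pendant '[-0.4,0,0.4,20,0,0,0, -0.4,0,0.4,20,0,0,0, -0.4,0,0,20,0,0,0, -0.4,0,0,12,0,0,0, -0.4,0,0,8,0,0,0, -0.4,0,0,0,0,0,0, -0.4,0,0,0,0,0,0]' 50
python3 -c "
from h import *
to([.469,-.0445,.152],np.radians(176))"
python3 -m pendant '[-0.9,0,0,0,0,0,0, -0.9,0,0,0,0,0,0, -0.9,0,0,0,0,0,0, -0.9,0,0,0,0,0,0, -0.9,0,0,0,0,0,0, -0.9,0,0,0,0,0,0, -0.9,0,0,0,0,0,0]' 50
python3 -c "
from h import *
to([.469,-.0445,.152],np.radians(176));sh()"
```

```text
time: 49.03
eef_pos: [0.4685, -0.0447, 0.1533]
orientation: [-0.112, -3.138, 0.005]
ft_force: [-1.2, -0.1, 0.5]
gripper_width: 0.0282
finger_force: 0.0
t49.03 tcp [ 0.4685 -0.0447  0.1533] yaw 175.91 | turn [-0.04 -0.02 -0.02] | shift mm [-0.5  0.2  1.3] | w 0.028 F [-1.2 -0.1  0.5] j6 -1.71
time: 49.62
eef_pos: [0.4684, -0.0451, 0.1537]
orientation: [-0.113, -3.139, 0.007]
ft_force: [0.3, -1.9, 5.4]
gripper_width: 0.0096
finger_force: 50.0
t49.62 tcp [ 0.4684 -0.0451  0.1537] yaw 175.89 | turn [-0.05 -0.   -0.02] | shift mm [-0.6  0.6  1.7] | w 0.010 F [ 0.3 -1.9  5.4] j6 -1.71
tcp sh [-0.1596 -0.0054] z 0.1537 F [ 0.5 -1.9] 5.4 T [-0.37 -0.1   0.01]
```

```bash
python3 -m pendant '[-0.9,0,0,0,0,0,0.8, -0.9,0,0,0,0,0,0.9, -0.9,0,0,0,0,0,0.9, -0.9,0,0,0,0,0,0.9, -0.9,0,0,0,0,0,0.9, -0.9,0,0,0,0,0,0.9, -0.9,0,0,0,0,0,0.9, -0.9,0,0,0,0,0,0.9, -0.9,0,0,0,0,0,0.9, -0.9,0,0,0,0,0,0]'
python3 -c "
from h import *
to([.469,-.0445,.152]);sh()"
python3 -m pendant '[-0.9,0,0,0,0,0,0.7, -0.9,0,0,0,0,0,0.7, -0.9,0,0,0,0,0,0.7, -0.9,0,0,0,0,0,0.7, -0.9,0,0,0,0,0,0.7, -0.9,0,0,0,0,0,0.7, -0.9,0,0,0,0,0,0.7, -0.9,0,0,0,0,0,0.7, -0.9,0,0,0,0,0,0.3]'
python3 -c "
from h import *
to([.469,-.0445,.152]);sh()"
```

```text
time: 50.45
eef_pos: [0.4688, -0.0442, 0.1537]
orientation: [1.18, 2.91, -0.004]
ft_force: [0.9, -0.3, 5.3]
gripper_width: 0.0091
finger_force: 50.0
t50.45 tcp [ 0.4688 -0.0442  0.1537] yaw 135.86 | turn [-0.02  0.03 -0.  ] | shift mm [-0.3 -0.1  1.7] | w 0.009 F [ 0.9 -0.3  5.3] j6 -1.01
tcp sh [-0.1593 -0.0045] z 0.1537 F [ 1.  -0.2] 5.3 T [ 0.   -0.33  0.02]
time: 51.2
eef_pos: [0.4694, -0.0439, 0.1537]
orientation: [1.879, 2.514, -0.001]
ft_force: [2.4, -0.6, 4.9]
gripper_width: 0.0095
finger_force: 50.1
t51.20 tcp [ 0.4694 -0.0439  0.1537] yaw 106.43 | turn [0.01 0.03 0.  ] | shift mm [-0.5 -0.6  1.7] | w 0.009 F [ 2.4 -0.6  4.9] j6 -0.50
tcp sh [-0.1587 -0.0042] z 0.1537 F [ 2.5 -0.4] 4.9 T [ 0.07 -0.63  0.32]
```

```bash
python3 -m pendant '[-0.9,0,0,0,0,0,0.4, -0.9,0,0,0,0,0,0.3, -0.9,0,0,0,0,0,0]'
python3 -c "
from h import *
to([.469,-.0445,.152]);sh()"
```

```text
time: 51.45
eef_pos: [0.4693, -0.0439, 0.1536]
orientation: [1.952, 2.458, -0.001]
ft_force: [3.4, -0.1, 5.2]
gripper_width: 0.0095
finger_force: 51.4
t51.45 tcp [ 0.4693 -0.0439  0.1536] yaw 103.10 | turn [0.01 0.03 0.  ] | shift mm [-0.5 -0.4  1.6] | w 0.010 F [ 3.4 -0.1  5.2] j6 -0.44
tcp sh [-0.1588 -0.0042] z 0.1536 F [3.4 0.2] 5.2 T [ 0.11 -0.75  0.77]
```

```bash
python3 -m pendant '[-0.9,0,0,0,0,0,0, -0.9,0,0,0,0,0,0, -0.9,0,0,0,0,0,0, -0.9,0,0,0,0,0,0, -0.9,0,0,0,0,0,0, -0.9,0,0,0,0,0,0, -0.9,0,0,0,0,0,0, -0.9,0,0,0,0,0,0, -0.9,0,0,0,0,0,0, -0.9,0,0,0,0,0,0]'
python3 -m pendant '[-0.9,0,0,0,0,0,-0.8, -0.9,0,0,0,0,0,-0.8, -0.9,0,0,0,0,0,-0.8, -0.9,0,0,0,0,0,-0.8, -0.9,0,0,0,0,0,-0.8, -0.9,0,0,0,0,0,-0.8, -0.9,0,0,0,0,0,-0.5, -0.9,0,0,0,0,0,0, -0.9,0,0,0,0,0,0]'
python3 -c "
from h import *
to([.469,-.0445,.152]);sh()"
python3 -m pendant '[-0.2,0,0,0,0,0,0, -0.2,0,0,0,0,0,0, -0.2,0,0,0,0,0,0, -0.2,0,0,0,0,0,0, -0.2,0,0,0,0,0,0, -0.2,0,0,0,0,0,0]'
python3 -m pendant '[-0.2,0,0,-20,0,0,0, -0.2,0,0,-30,0,0,0, -0.2,0,0,-35,0,0,0, -0.2,0,0,-35,0,0,0, -0.2,0,0,-35,0,0,-0.8, -0.2,0,0,-35,0,0,-0.8, -0.2,0,0,-20,0,0,-0.8, -0.2,0,0,0,0,0,-0.8, -0.2,0,0,0,0,0,-0.8, -0.2,0,0,0,0,0,-0.8]'
python3 -m pendant '[-0.2,-10,0,0,0,0,-0.8, -0.2,-10,0,0,0,0,-0.8, -0.2,-10,0,0,0,0,0, -0.2,0,0,0,0,0,0, -0.2,0,0,0,0,0,0]'
python3 - <<'E'
from h import *
to(None,np.radians(176)); im=cams.camera("wrist"); cv2.imwrite("pics/w6.png",im[:,:,::-1])
E
```

```text
time: 52.28
eef_pos: [0.4694, -0.0439, 0.1537]
orientation: [1.951, 2.459, -0.001]
ft_force: [2.6, 1.0, 5.0]
gripper_width: 0.0098
finger_force: 51.4
time: 53.03
eef_pos: [0.4689, -0.0442, 0.1537]
orientation: [1.339, 2.84, -0.003]
ft_force: [1.7, 0.1, 5.7]
gripper_width: 0.0095
finger_force: 50.0
t53.03 tcp [ 0.4689 -0.0442  0.1537] yaw 129.52 | turn [-0.01  0.03 -0.  ] | shift mm [-0.3 -0.1  1.7] | w 0.010 F [1.7 0.1 5.7] j6 -0.90
tcp sh [-0.1592 -0.0045] z 0.1537 F [1.7 0.2] 5.7 T [ 0.1  -0.54  0.13]
time: 53.53
eef_pos: [0.4673, -0.0445, 0.1519]
orientation: [-1.341, -2.838, 0.007]
ft_force: [-0.7, -0.1, -0.5]
gripper_width: 0.0376
finger_force: 0.0
time: 54.37
eef_pos: [0.4685, -0.0439, 0.3631]
orientation: [-0.717, -3.058, 0.006]
ft_force: [-0.7, -0.6, 0.5]
gripper_width: 0.0382
finger_force: 0.0
time: 54.78
eef_pos: [0.4961, -0.0554, 0.3618]
orientation: [-0.509, -3.096, 0.005]
ft_force: [-0.6, 0.2, -0.3]
gripper_width: 0.0379
finger_force: 0.0
t54.78 tcp [ 0.4961 -0.0554  0.3618] yaw 161.32 | turn [-0.04 -0.04 -2.94] | shift mm [0. 0. 0.] | w 0.038 F [-0.6  0.2 -0.3] j6 -1.47
```

View pics/w6.png

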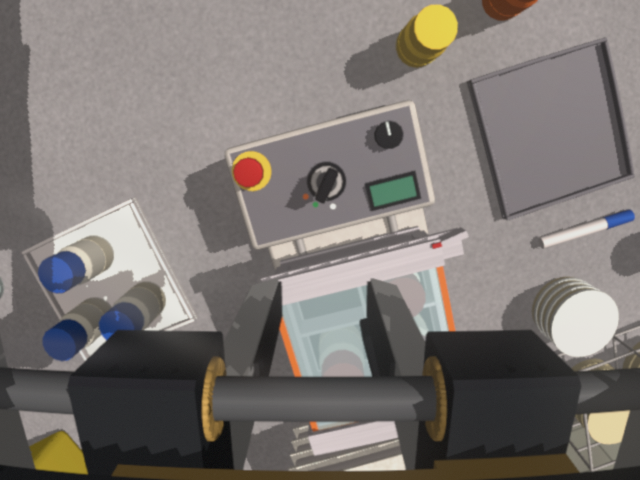

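The key points at the green RUN dot (315,204), the cover is still home, all bottles are upright, and the arm is clear.

```bash
python3 -c "
from workcell import close_job
print(close_job())"
```

```text
the job is handed in; nothing more can be done
None
```

I did the whole changeover and handed it in: three blue-capped bottles stand in the white tray, three red-capped ones stand in carrier cells, the cover is home against its stops, and the key went to START for about a second and sits back at RUN; no verdict came back.

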